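# Knock the jammed check balls out of a valve block and bring them to the washing pan

### The arm

A 6-joint arm with a two-finger parallel gripper is mounted at the origin on a cart in front of the work surface, level with it; the furniture and walls round the work are solid. World frame = base frame: x ahead of the robot, y to its left, z up, the work surface at z = 0. Lengths are in m, angles in rad, forces in N, time in s.
With the tool pointing down it reaches from about 0.3 to 0.875 m from the base axis. Payload 6.4 kg.
Tool frame: the origin (TCP) lies where the fingers leave the gripper's body, on its centre line; the fingertips stand 64 mm ahead of it and the grasp point (between the pads) lies 45 mm ahead of it (manip.grasp_offset is the distance from the TCP to the grasp point, in m); z points along the fingers, y is the line along which they close (so a half turn about z gives the same grasp; the last joint's range is limited). The gripper opens to 88 mm and grips with 3 to 60 N. Pads are 18 mm wide; open, the fingers measure 123 mm over their backs; the gripper's body (75 mm by 187 mm) begins 45 mm behind the grasp point.
Start: joints at [-1.439, 0.181, 1.607, -0, 1.354, -0.206], TCP at [0.191, -0.543, 0.303] pointing down, gripper open.
Joint ranges: [-2.99, 2.99], [-0.89, 2.07], [0.3, 2.58], [-1.14, 4.28], [0, 2.63], [-3.12, 3.12]. Speed limits (rad/s): [2.57, 2.57, 3.01, 3.14, 3.14, 3.14].

### API

Orientations are given as a rotation vector (axis times angle).
In Python, from station import manip gives the robot as it stands. The module is installed in compiled form; this text tells all that it offers.
- The arm moves only by the shell command python3 -m jog 'ROWS' [OPENING] [FORCE]. ROWS is JSON, a list of rows, each an object with "travel": the shift along the tool's x, y, z scaled (see below), a list of three; "twist": the turn, a rotation vector about the tool's x, y, z scaled (see below), a list of three. A call has exactly 8 rows; each row shifts and turns the commanded pose from where the row before left it, along the tool's axes as they then stand; what a row does not reach is not made up. The controller multiplies each number of a shift by 15 cm and each number of a turn by 90 degrees. A row lasts 1/10 s, in which the tool goes at most 50 mm and 8.59 degrees, less where a joint would pass 70% of its speed; a pose out of reach is approached as far as the arm can. A call with a number of a shift or a turn outside -1 to 1 is refused whole. A call with a gripper value outside its range is refused whole. OPENING is the finger opening in mm, from 0 to 88.1, set as the call begins (- or left out, the last holds). The fingers move at their own pace and stop on an object; FORCE is the grip in N (left out, the last holds). Time passes only in rows, so rows that do not move let the fingers close, or fill a call up. It gives the time, the measured TCP pose, the force, the opening and the grip force at its end, in the units of the state.
- manip.get_state(): the state, without advancing time (a new reading comes with each control period).
- manip.capture(name): name is "scene" or "top" or "wrist"; returns the picture (384x512x3 uint8, red, green, blue); there is no depth.
- manip.camera_model(name): a dict with "fx", "fy", "cx", "cy" (pixels), "position" and "rotation" of the camera in the world. Camera axes: x right, y down, z forward; pixel columns grow to the right and rows downward; lengths in m; the calibration is good to about 2 mm. A picture is of the moment at which its call begins: read the wrist's pose just before it. camera_model takes no time and is no camera call; for the wrist camera it gives the pose at the moment of the call.
- manip.finish_job(): hands the job in; it is judged then, once.
The state is a dict: "clock": time; "qpos": joint angles; "joint_velocities": joint speeds; "joint_torque": joint torques, N m; "eef_pos": TCP position; "eef_rot": TCP orientation; "contact_force": force on the tool from outside, world axes, zero at the start; "torque": the same for the moment, N m; "width": finger opening in m; "gripper_force": force on a finger pad.
Only numpy, scipy, OpenCV 4.12 (cv2) and the standard library are available. Lean on these libraries where they do the work, as an engineer would, in place of code of your own. Each camera call takes 0.05 s, during which the arm holds its last target. There are 200 camera calls.

### The job

Two or three white check balls are jammed in the aluminium valve block on the knock-out stand. Slide the block home against both of the stand's stops, push every jammed ball out from behind through its port with the drift, and put the drift back in its wooden holder. Bring all the balls to the steel pan and lower each one gently to its floor, without dropping it in.

Things in the scene. Friction and masses are not known exactly. Their poses are not given: they have to be found in the camera images.
- stand: Fixed steel knock-out stand on four legs, beside the drawer unit. Origin on the table below its middle drop hole; its x runs along the stand towards the catch. Its level plate (top at z = 96 mm, x -107 to 97, y -43 to 62 mm) has three drop holes of 56 mm at x = -62, 0, 62 mm, y = 0. The plate's +x end is open; a 7 mm lip runs along its +y edge, inner face at y = 54.5 mm.
- end_stop (a point): Middle of the working face of the dark end stop on the plate, 95 mm towards -x from the stand's origin; the face looks to the stand's +x. 60 mm wide, 16 mm tall. The valve block's -x end goes against it.
- side_stop (a point): Middle of the working face of the dark side stop on the plate, 33 mm towards -y from the stand's origin; the face looks to the stand's +y. 170 mm long, 16 mm tall. The valve block's -y side goes against it.
- stand_catch (a point): Centre of the first ball when it lies in the catch, 168 mm along the stand's x, z = 39 mm. Under the holes two sloping rods (reaching 20 mm to either side) lead fallen balls here by themselves, up to a 46 mm tall end plate just beyond (+x). More balls queue up behind (-x), 48 mm apart, and roll on when the first is taken. To either side (y) the ball is free.
- block_center (a point): Centre, 35 mm above the underside, of the loose aluminium valve block, 190 (x) x 66 (y) x 62 mm tall with three 8 mm tall collars (40 mm wide) on top; 0.75 kg. It lies on the stand's plate, at the start off both stops towards +x and +y, with its axes about as the stand's. Home against both stops, its centre is straight above the stand's origin and its cages above the drop holes.
- port1 (a point): Centre of the top of the collar of port 1: 24 mm hole, 70 mm above the block's underside, at x = -62 mm in the block. Below it is cage 1, a 51 mm bore, open below. A ball in it sits on two spring plungers; 10 to 15 N downwards pushes it past them (within 20 mm), then it falls out. If the block is more than 3 mm off the stops, the plate blocks the ball.
- port2 (a point): The same for port 2, at x = 0 in the block.
- port3 (a point): The same for port 3, at x = +62 mm in the block, the one nearest the catch.
- ball1_center (a point): Centre of the white plastic ball, 48 mm diameter, 85 g, jammed at the start in cage 1 (its centre 27 mm above the block's underside, below port 1). Absent in some starts.
- ball2_center (a point): The same for the ball in cage 2.
- ball3_center (a point): The same for the ball in cage 3.
- drift_grip (a point): Middle of the upright drift's round black handle (28 mm diameter, 60 mm long). A knock-out pin: a 36 mm flange below the handle (underside 35 mm below this point), then a straight 14 mm steel pin whose tip is 105 mm below this point; 0.16 kg. It stands in its holder, flange on the holder's top. In a port it goes down until the flange meets the collar.
- holder_hole (a point): Centre of the mouth of the drift's holder: fixed wooden block 75 x 75 x 80 mm, between the drawer unit and the bottles, with one vertical hole, 21 mm diameter, 74 mm deep; this point is on its top face.
- pan_floor (a point): Centre of the inner floor (3 mm above the table) of the loose deep steel pan, outside 156 (x) x 118 (y) mm, 62 mm tall, walls 2.5 mm, rolled rim; 0.5 kg. Axes along its edges. It stands on the right, beside the drawer unit.
- beaker: Bystander: metal beaker between the holder and the green tin, 70 mm wide, 94 mm tall, origin at the centre of its underside.
- cap1: Bystander: black bottle cap, 37 mm wide, 26 mm tall, near the robot's end of the stand; origin at its underside.
- cap2: Bystander: another such cap.

How it is judged:
By the outcome, as a careful person would: the job done as asked, in the order asked, and still so for the second after the job is handed in, with the robot touching nothing.
Of ball1, ball2, ball3 only 2 to 3 are there at a start; the rules pass over those that are not, and their reading is None.
At some moment in a run one of pan, block may be knocked a few centimetres aside while the robot is not near it.
It also fails if it takes over 210 s, if anything falls off the work surface, if the arm or the gripper's body presses on something with over 40 N, if the wrist force passes 120 N, or if a joint passes its speed limit or range.

## Working session

There is one attempt and no reset: what is moved stays moved. The work goes in short steps, Python scripts to look and compute and a shell command to move; the robot and the scene stay as the last step left them, time stands still between calls to the robot, and variables do not carry over. Pictures are saved under pics/ and viewed, at most 14 in all, crops included, and the job is handed in when it is done.

```bash
mkdir -p pics
cat > h.py <<'E'
import numpy as np, cv2
from station import manip
from scipy.spatial.transform import Rotation as R
def snap(n,f):
    m=manip.camera_model(n); im=manip.capture(n); cv2.imwrite('pics/'+f,im[:,:,::-1]); return im,m
def Rc(m):
    r=np.array(m['rotation']); return r if r.shape==(3,3) else R.from_rotvec(r).as_matrix()
def ray(m,u,v,z):
    d=Rc(m)@np.array([(u-m['cx'])/m['fx'],(v-m['cy'])/m['fy'],1]); p=np.array(m['position']); return p+d*(z-p[2])/d[2]
def proj(m,P):
    q=Rc(m).T@(np.array(P)-np.array(m['position'])); return np.array([m['fx']*q[0]/q[2]+m['cx'],m['fy']*q[1]/q[2]+m['cy']])
E
python3 - <<'E'
from h import *
s=manip.get_state(); print(s)
import json
for n in ['top','scene','wrist']:
    im,m=snap(n,n+'0.png'); print(n,m); 
    cv2.imwrite('pics/%s0b.png'%n,cv2.resize(im[:,:,::-1],(800,600),interpolation=cv2.INTER_CUBIC))
E
```

```text
{'clock': 0.0, 'qpos': array([-1.43931408e+00,  1.81563345e-01,  1.60796104e+00, -2.48545334e-05,
        1.35381076e+00, -2.06290590e-01]), 'joint_velocities': array([ 0.00102159,  0.00086585, -0.00072727, -0.00258583,  0.00054585,
        0.0010004 ]), 'joint_torque': array([-4.57650794e-04, -4.33871162e+01, -3.41849077e+01,  7.03119370e-02,
        3.87486687e-02, -1.50625488e-04]), 'eef_pos': array([ 0.19050773, -0.54208524,  0.30182021]), 'eef_rot': array([-3.09517701e+00, -5.27769191e-01, -6.42272354e-05]), 'contact_force': array([-0.01974459, -0.25222813, -0.53545432]), 'torque': array([ 0.02592711, -0.01020294, -0.00296971]), 'gripper_force': 0.0, 'width': 0.08817728095441243}
top {'fx': 358.2318592101063, 'fy': 358.2318592101063, 'cx': 251.88659916399718, 'cy': 189.57454866737342, 'position': array([0.32644634, 0.04785658, 0.99560616]), 'rotation': array([-2.13610127,  2.14337155, -0.24196694])}
scene {'fx': 450.0431089144129, 'fy': 450.0431089144129, 'cx': 258.5725427225558, 'cy': 193.93454402736018, 'position': array([-0.06091739,  0.69756857,  0.81081447]), 'rotation': array([-0.86157444,  2.43507066, -1.19062556])}
wrist {'fx': 329.1004695040376, 'fy': 329.1004695040376, 'cx': 254.77360359702178, 'cy': 196.2453276989789, 'position': array([ 0.26020121, -0.51769919,  0.38459873]), 'rotation': array([ 2.36474984, -1.67411289, -0.24624258])}
```

View pics/top0b.png

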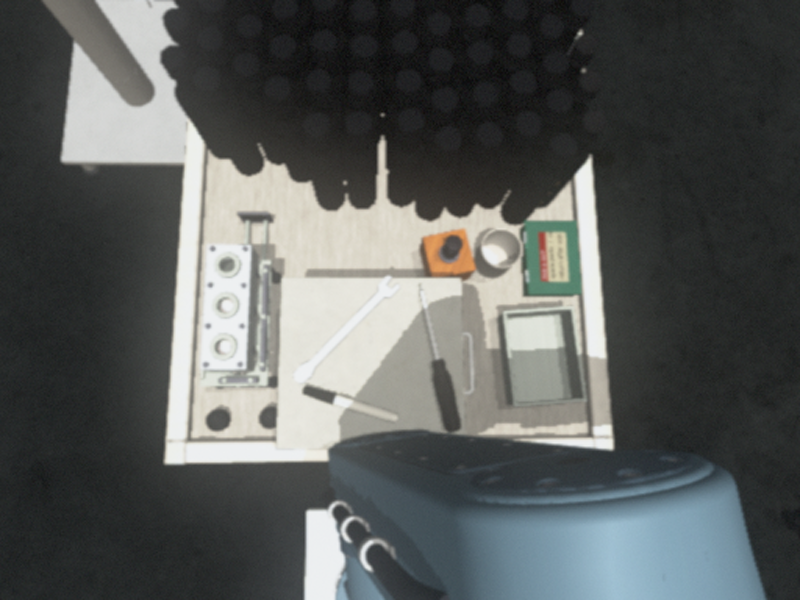

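View pics/scene0b.png

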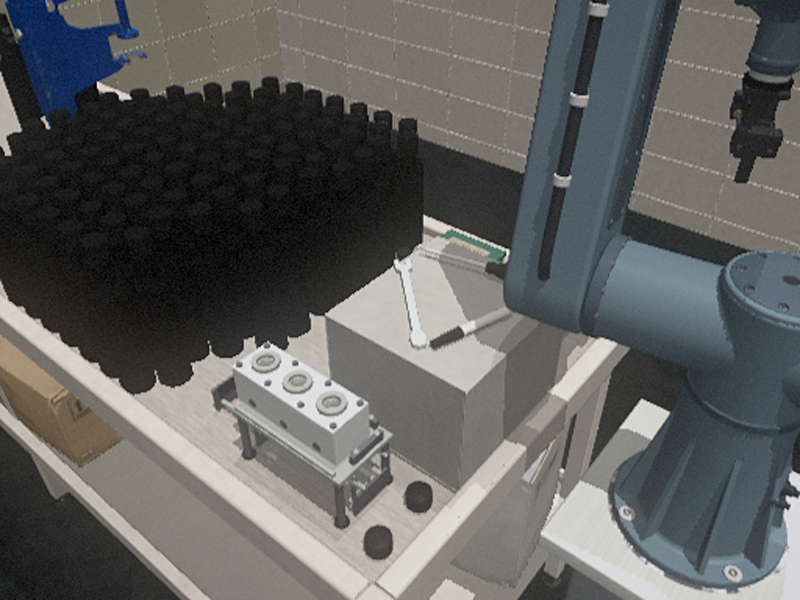

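Top view (800x600): three ports at (228,265), (226,305), (225,346); the stand runs along world +x with the catch at the top. The drift is at (454,242), the beaker at (498,248), the pan at about (541,355) and the caps at (218,418) and (268,416). The scene view shows the block, stand and drawer unit.

Run:
```python
from h import *
m=manip.camera_model('top'); s=manip.camera_model('scene'); k=.64
def t(u,v,z): return (ray(m,u*k,v*k,z)*1000).round(0)
for n,u,v,z in [('p3',228,265,.166),('p2',226,305,.166),('p1',225,346,.166),('drift top',454,242,.145),('holder UL',422,238,.08),('holder BL',428,277,.08),('holder UR',467,230,.08),('holder BR',473,272,.08),('beaker',498,248,.094),('pan UL',501,310,.062),('pan UR',574,307,.062),('pan BL',507,406,.062),('pan BR',583,399,.062),('cap',218,418,.026),('cap',268,416,.026),('catch end',256,217,.046),('catch endL',240,214,.046),('catch endR',272,214,.046),('tin',524,295,.06),('blk UL',210,245,.158),('blk UR',251,245,.158),('blk BL',202,371,.158),('blk BR',247,371,.158)]: print(n,t(u,v,z))
def tri(a,b):
    A=[];B=[]
    for mm,(u,v) in((m,a),(s,b)):
        p=np.array(mm['position']); d=ray(mm,u*k,v*k,0)-p; d/=np.linalg.norm(d); P=np.eye(3)-np.outer(d,d); A.append(P);B.append(P@p)
    return (np.linalg.lstsq(np.vstack(A),np.hstack(B),rcond=None)[0]*1000).round()
print('drawer',tri((281,279),(327,318)),tri((277,448),(465,390)))
print('p2',tri((226,305),(298,381)),tri((228,265),(265,361)),tri((225,346),(332,404)))
```

```text
p3 [532. 266. 166.]
p2 [471. 266. 166.]
p1 [410. 264. 166.]
drift top [575. -81. 145.]
holder UL [601. -37.  80.]
holder BL [533. -46.  80.]
holder UR [ 616. -114.   80.]
holder BR [ 542. -122.   80.]
beaker [ 580. -163.   94.]
pan UL [ 480. -171.   62.]
pan UR [ 485. -297.   62.]
pan BL [ 319. -174.   62.]
pan BR [ 330. -302.   62.]
cap [303. 306.  26.]
cap [306. 223.  26.]
catch end [649. 252.  46.]
catch endL [654. 281.  46.]
catch endR [654. 225.  46.]
tin [ 506. -213.   60.]
blk UL [565. 296. 158.]
blk UR [566. 234. 158.]
blk BL [374. 298. 158.]
blk BR [373. 232. 158.]
drawer [502. 179. 198.] [267. 178. 203.]
p2 [471. 267. 161.] [534. 267. 161.] [410. 266. 157.]
```

View pics/wrist0b.png

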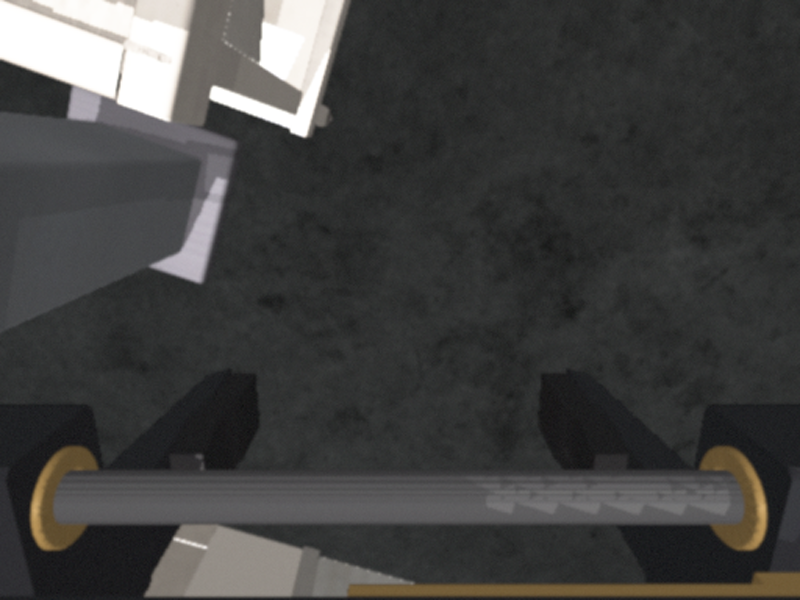

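The wrist view shows only the floor, the open fingers and the drawer edge. Next I need the clearances.

Run:
```python
from h import *
m=manip.camera_model('top'); s=manip.camera_model('scene'); k=.64
def t(u,v,z): return (ray(m,u*k,v*k,z)*1000).round(0)
def tri(a,b):
    A=[];B=[]
    for mm,(u,v) in((m,a),(s,b)):
        p=np.array(mm['position']); d=ray(mm,u*k,v*k,0)-p; d/=np.linalg.norm(d); P=np.eye(3)-np.outer(d,d); A.append(P);B.append(P@p)
    return (np.linalg.lstsq(np.vstack(A),np.hstack(B),rcond=None)[0]*1000).round()
print('drawerR',t(462,279,.2),t(465,430,.2),'handle',t(472,340,.15),t(472,390,.15),t(472,340,.1))
print('rail corner',tri((188,440),(355,573)), 'outer',tri((165,463),(378,590)))
print('rail L in',t(205,300,.0),t(205,300,.05),'R',t(588,300,0),t(588,300,.05),t(594,440,.05))
print('bottle bases',[ (ray(s,u*k,v*k,0)*1000).round() for u,v in((140,388),(175,380),(230,355),(300,335))])
print('bottle tops', [t(u,v,z) for u,v in((248,172),(335,208),(430,218),(515,222)) for z in(.2,.25,.3)])
print('end plate scene', tri((240,215),(217,390)))
```

```text
drawerR [503. -83. 200.] [288. -81. 200.] handle [ 419. -104.  150.] [ 344. -101.  150.] [ 425. -113.  100.]
rail corner [277. 361.  24.] outer [236. 379.  57.]
rail L in [509. 347.   0.] [499. 332.  50.] R [ 509. -347.    0.] [ 499. -327.   50.] [ 263. -320.   50.]
bottle bases [array([792., 333.,   0.]), array([763., 286.,   0.]), array([740., 189.,   0.]), array([684.,  76.,   0.])]
bottle tops [array([667., 234., 200.]), array([645., 222., 250.]), array([624., 210., 300.]), array([611., 103., 200.]), array([593., 100., 250.]), array([575.,  96., 300.]), array([596., -38., 200.]), array([579., -33., 250.]), array([562., -27., 300.]), array([ 591., -166.,  200.]), array([ 574., -152.,  250.]), array([ 558., -139.,  300.])]
end plate scene [652. 281.  42.]
```

```bash
R='{"travel":[0,0,0],"twist":[0,0,-0.095]}'
python3 -m jog '[{"travel":[0,0,-0.3],"twist":[0,0,-0.095]},{"travel":[0,0,-0.3],"twist":[0,0,-0.095]},{"travel":[0,0,-0.2],"twist":[0,0,-0.095]},{"travel":[0,0,0],"twist":[0,0,-0.095]},{"travel":[0,0,0],"twist":[0,0,-0.095]},{"travel":[0,0,0],"twist":[0,0,-0.095]},{"travel":[0,0,0],"twist":[0,0,-0.095]},{"travel":[0,0,0],"twist":[0,0,-0.095]}]' 0 20
python3 -m jog '[{"travel":[0,0,0],"twist":[0,0,-0.095]},{"travel":[0,0,0],"twist":[0,0,-0.095]},{"travel":[0,0,0],"twist":[0,0,-0.095]},{"travel":[0,0,0],"twist":[0,0,-0.095]},{"travel":[0,0,0],"twist":[0,0,-0.095]},{"travel":[0,0,0],"twist":[0,0,-0.095]},{"travel":[0,0,0],"twist":[0,0,-0.095]},{"travel":[0,0,0],"twist":[0,0,-0.095]}]'
python3 -m jog '[{"travel":[0,0,0],"twist":[0,0,-0.095]},{"travel":[0,0,0],"twist":[0,0,-0.095]},{"travel":[0,0,0],"twist":[0,0,-0.0756]},{"travel":[0,0,0],"twist":[0,0,0]},{"travel":[0,0,0],"twist":[0,0,0]},{"travel":[0,0,0],"twist":[0,0,0]},{"travel":[0,0,0],"twist":[0,0,0]},{"travel":[0,0,0],"twist":[0,0,0]}]'
cat >> h.py <<'E'
def st():
    s=manip.get_state(); r=R.from_rotvec(s['eef_rot']).as_matrix()
    print('t%.1f'%s['clock'],'pos',(s['eef_pos']*1000).round(1),'toolx deg %.1f'%np.degrees(np.arctan2(r[1,0],r[0,0])),'z',r[:,2].round(3),'F',s['contact_force'].round(1),'w %.1f'%(s['width']*1000),'g %.1f'%s['gripper_force'],'q',s['qpos'].round(2))
    return s,r
def go(P):
    s=manip.get_state(); r=R.from_rotvec(s['eef_rot']).as_matrix(); print('need',(r.T@(np.array(P)/1000-s['eef_pos'])/.15).round(3))
E
python3 -c "
from h import *
st();go([480,340,420])"
```

```text
clock: 0.95
eef_pos: [0.1906, -0.5424, 0.4223]
eef_rot: [-2.257, -2.184, -0.001]
contact_force: [-0.1, -0.1, 0.8]
width: 0.026
gripper_force: 0.0
clock: 1.75
eef_pos: [0.1906, -0.5424, 0.4223]
eef_rot: [-0.639, -3.076, -0.001]
contact_force: [0.2, -0.3, 0.4]
width: 0.001
gripper_force: 0.0
clock: 2.55
eef_pos: [0.1906, -0.5425, 0.4227]
eef_rot: [-0.0, 3.142, 0.0]
contact_force: [-0.0, -0.6, -0.0]
width: 0.0008
gripper_force: 0.0
t2.5 pos [ 190.6 -542.5  422.7] toolx deg -180.0 z [ 0.  0. -1.] F [-0.  -0.6 -0. ] w 0.8 g 0.0 q [-1.44  0.11  1.45  0.    1.58 -3.01]
need [-1.931  5.883  0.018]
```

```bash
python3 -m jog '[{"travel":[-0.116,0.27,0],"twist":[0,0,0]},{"travel":[-0.116,0.27,0],"twist":[0,0,0]},{"travel":[-0.116,0.27,0],"twist":[0,0,0]},{"travel":[-0.116,0.27,0],"twist":[0,0,0]},{"travel":[-0.116,0.27,0],"twist":[0,0,0]},{"travel":[-0.116,0.27,0],"twist":[0,0,0]},{"travel":[-0.116,0.27,0],"twist":[0,0,0]},{"travel":[-0.116,0.27,0],"twist":[0,0,0]}]'
python3 -m jog '[{"travel":[-0.116,0.27,0],"twist":[0,0,0]},{"travel":[-0.116,0.27,0],"twist":[0,0,0]},{"travel":[-0.116,0.27,0],"twist":[0,0,0]},{"travel":[-0.116,0.27,0],"twist":[0,0,0]},{"travel":[-0.116,0.27,0],"twist":[0,0,0]},{"travel":[-0.116,0.27,0],"twist":[0,0,0]},{"travel":[-0.116,0.27,0],"twist":[0,0,0]},{"travel":[-0.116,0.27,0],"twist":[0,0,0]}]'
python3 -m jog '[{"travel":[-0.116,0.27,0],"twist":[0,0,0]},{"travel":[-0.116,0.27,0],"twist":[0,0,0]},{"travel":[-0.116,0.27,0],"twist":[0,0,0]},{"travel":[-0.116,0.27,0],"twist":[0,0,0]},{"travel":[0,0,0],"twist":[0,0,0]},{"travel":[0,0,0],"twist":[0,0,0]},{"travel":[0,0,0],"twist":[0,0,0]},{"travel":[0,0,0],"twist":[0,0,0]}]'
python3 -c "
from h import *
st();im,m=snap('wrist','w1.png');print(m)
cv2.imwrite('pics/w1b.png',cv2.resize(im[:,:,::-1],(800,600),interpolation=cv2.INTER_CUBIC))"
```

```text
clock: 3.35
eef_pos: [0.3297, -0.2167, 0.423]
eef_rot: [0.0, 3.141, -0.001]
contact_force: [0.7, -0.2, 0.6]
width: 0.0001
gripper_force: 0.0
clock: 4.15
eef_pos: [0.4687, 0.1078, 0.423]
eef_rot: [-0.001, 3.141, -0.0]
contact_force: [1.6, -0.7, 0.4]
width: 0.0006
gripper_force: 0.0
clock: 4.95
eef_pos: [0.5376, 0.2667, 0.4233]
eef_rot: [0.001, 3.141, 0.0]
contact_force: [0.1, -0.9, 0.6]
width: 0.0001
gripper_force: 0.0
t5.0 pos [537.6 266.7 423.3] toolx deg 180.0 z [ 0.001  0.    -1.   ] F [ 0.1 -0.9  0.6] w 0.1 g 0.0 q [ 0.26  0.17  1.38 -0.    1.59 -1.31]
{'fx': 329.1004695040376, 'fy': 329.1004695040376, 'cx': 254.77360359702178, 'cy': 196.2453276989789, 'position': array([0.4642854 , 0.26693096, 0.50588393]), 'rotation': array([2.06641618, 2.06620642, 0.30238154])}
```

View pics/w1b.png

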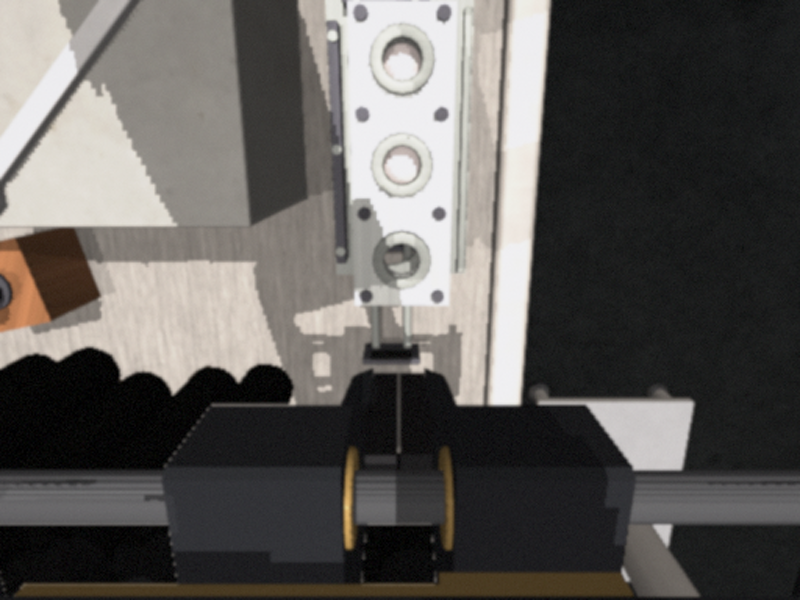

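```bash
python3 -c "
from h import *
m=manip.camera_model('wrist');k=.64
im=cv2.imread('pics/w1.png')
for n,u,v,z in [('p1',403,58,.166),('p2',402,165,.166),('p3',402,260,.166),('sideface',341,30,.112),('sideface',347,255,.112),('blk -y side',350,200,.158),('blk -y low',357,300,.158),('blk +y',450,300,.158),('end mid',392,350,.046),('endL',365,350,.046),('endR',419,350,.046),('rodL',377,325,.03),('rodR',408,325,.03),('stop end',345,262,.112),('lip',461,270,.103)]: print(n,(ray(m,u*k,v*k,z)*1000).round(1))
cv2.imwrite('pics/c1.png',cv2.resize(im[0:240,190:330],(350*2//2*2,600*2//2),interpolation=cv2.INTER_CUBIC)[:600])
c=im[0:200,205:305];cv2.imwrite('pics/c1.png',cv2.resize(c,(300,600),interpolation=cv2.INTER_CUBIC))
"
```

```text
p1 [409.3 270.3 166. ]
p2 [471.5 269.8 166. ]
p3 [533.  269.9 166. ]
sideface [382.9 228.  112. ]
sideface [540.  227.7 112. ]
blk -y side [494.1 235.3 158. ]
blk -y low [563.2 238.4 158. ]
blk +y [563.2 303.8 158. ]
end mid [644.8 261.6  46. ]
endL [644.8 235.7  46. ]
endR [644.8 287.4  46. ]
rodL [625.  246.9  30. ]
rodR [625.  277.1  30. ]
stop end [545.5 226.  112. ]
lip [553.9 317.7 103. ]
```

View pics/c1.png

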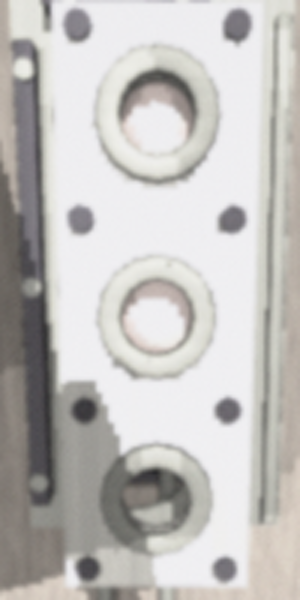

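The crop shows balls (white) at the top two ports, 1 and 2. Port 3 is dark with edges below it, so it is probably empty. Now I push the block towards -y.

```bash
python3 -m jog '[{"travel":[0.22,0.245,0],"twist":[0,0,0]},{"travel":[0.22,0.245,0],"twist":[0,0,0]},{"travel":[0,0,0.31],"twist":[0,0,0]},{"travel":[0,0,0.31],"twist":[0,0,0]},{"travel":[0,0,0.31],"twist":[0,0,0]},{"travel":[0,0,0.31],"twist":[0,0,0]},{"travel":[0,0,0.31],"twist":[0,0,0]},{"travel":[0,0,0],"twist":[0,0,0]}]' 0 20
python3 -m jog '[{"travel":[0,-0.05,0],"twist":[0,0,0]},{"travel":[0,-0.05,0],"twist":[0,0,0]},{"travel":[0,-0.03,0],"twist":[0,0,0]},{"travel":[0,-0.02,0],"twist":[0,0,0]},{"travel":[0,-0.02,0],"twist":[0,0,0]},{"travel":[0,-0.02,0],"twist":[0,0,0]},{"travel":[0,-0.02,0],"twist":[0,0,0]},{"travel":[0,0,0],"twist":[0,0,0]}]'
python3 -c "
from h import *
st()"
```

```text
clock: 5.8
eef_pos: [0.468, 0.3387, 0.184]
eef_rot: [-0.001, -3.13, 0.008]
contact_force: [-0.4, -0.4, -0.8]
width: 0.0003
gripper_force: 0.0
clock: 6.6
eef_pos: [0.4728, 0.3112, 0.1924]
eef_rot: [-0.002, 3.138, 0.006]
contact_force: [0.2, 5.6, 4.3]
width: 0.0008
gripper_force: 3.0
t6.6 pos [472.8 311.2 192.4] toolx deg -179.9 z [ 0.004  0.004 -1.   ] F [0.2 5.6 4.3] w 0.8 g 3.0 q [ 0.37  0.28  1.72  0.    1.13 -1.2 ]
```

```bash
python3 -m jog '[{"travel":[0,-0.015,0],"twist":[0,0,0]},{"travel":[0,0,0],"twist":[0,0,0]},{"travel":[0,0,0],"twist":[0,0,0]},{"travel":[0,0,0],"twist":[0,0,0]},{"travel":[0,0,0],"twist":[0,0,0]},{"travel":[0,0,0],"twist":[0,0,0]},{"travel":[0,0,0],"twist":[0,0,0]},{"travel":[0,0,0],"twist":[0,0,0]}]'
python3 -m jog '[{"travel":[0,-0.015,0],"twist":[0,0,0]},{"travel":[0,0,0],"twist":[0,0,0]},{"travel":[0,0,0],"twist":[0,0,0]},{"travel":[0,0,0],"twist":[0,0,0]},{"travel":[0,0,0],"twist":[0,0,0]},{"travel":[0,0,0],"twist":[0,0,0]},{"travel":[0,0,0],"twist":[0,0,0]},{"travel":[0,0,0],"twist":[0,0,0]}]'
python3 -c "
from h import *
st()"
```

```text
clock: 7.4
eef_pos: [0.4728, 0.3091, 0.1924]
eef_rot: [-0.002, 3.137, 0.006]
contact_force: [0.7, 6.7, 3.5]
width: 0.0
gripper_force: 3.4
clock: 8.2
eef_pos: [0.4726, 0.3075, 0.1924]
eef_rot: [-0.002, 3.138, 0.008]
contact_force: [-1.4, 9.6, 4.6]
width: 0.001
gripper_force: 4.9
t8.2 pos [472.6 307.5 192.4] toolx deg -179.9 z [ 0.004  0.005 -1.   ] F [-1.4  9.6  4.6] w 1.0 g 4.9 q [ 0.36  0.28  1.73  0.    1.13 -1.21]
```

```bash
python3 -m jog '[{"travel":[0,-0.01,0],"twist":[0,0,0]},{"travel":[0,0,0],"twist":[0,0,0]},{"travel":[0,0,0],"twist":[0,0,0]},{"travel":[0,-0.01,0],"twist":[0,0,0]},{"travel":[0,0,0],"twist":[0,0,0]},{"travel":[0,0,0],"twist":[0,0,0]},{"travel":[0,0,0],"twist":[0,0,0]},{"travel":[0,0,0],"twist":[0,0,0]}]'
python3 -c "
from h import *
st();im,m=snap('wrist','w2.png');cv2.imwrite('pics/w2b.png',cv2.resize(im[:,:,::-1],(640,480)))"
```

```text
clock: 9.0
eef_pos: [0.4724, 0.3064, 0.1933]
eef_rot: [-0.003, 3.137, 0.014]
contact_force: [-1.7, 18.1, 6.3]
width: 0.0005
gripper_force: 9.2
t9.0 pos [472.4 306.4 193.3] toolx deg -179.9 z [ 0.005  0.009 -1.   ] F [-1.7 18.1  6.3] w 0.5 g 9.2 q [ 0.36  0.27  1.73  0.01  1.13 -1.21]
```

View pics/w2b.png

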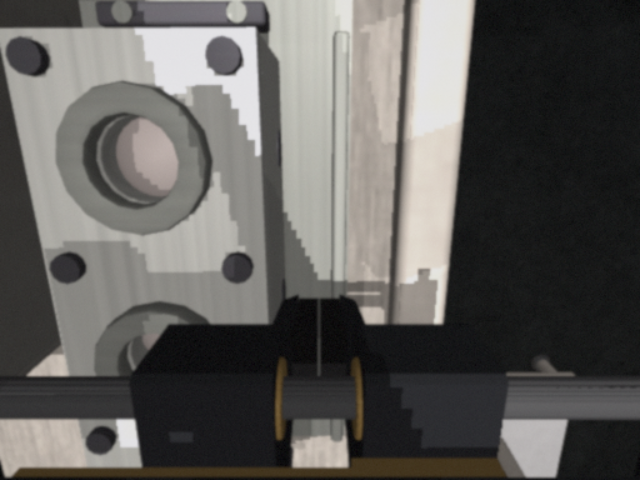

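Force rose to 18 N and the picture shows the block square, so it is against the side stop. Next is the +x end.

```bash
python3 -m jog '[{"travel":[0,0.133,0],"twist":[0,0,0]},{"travel":[0,0,-0.234],"twist":[0,0,0]},{"travel":[0,0,-0.234],"twist":[0,0,0]},{"travel":[-0.278,-0.135,0],"twist":[0,0,0]},{"travel":[-0.278,-0.135,0],"twist":[0,0,0]},{"travel":[-0.278,-0.135,0],"twist":[0,0,0]},{"travel":[0,0,0],"twist":[0,0,0]},{"travel":[0,0,0],"twist":[0,0,0]}]'
python3 -m jog '[{"travel":[0,0,0.234],"twist":[0,0,0]},{"travel":[0,0,0.234],"twist":[0,0,0]},{"travel":[0,0,0],"twist":[0,0,0]},{"travel":[0.03,0,0],"twist":[0,0,0]},{"travel":[0.03,0,0],"twist":[0,0,0]},{"travel":[0.03,0,0],"twist":[0,0,0]},{"travel":[0.03,0,0],"twist":[0,0,0]},{"travel":[0,0,0],"twist":[0,0,0]}]'
python3 -m jog '[{"travel":[0.03,0,0],"twist":[0,0,0]},{"travel":[0.03,0,0],"twist":[0,0,0]},{"travel":[0.015,0,0],"twist":[0,0,0]},{"travel":[0.015,0,0],"twist":[0,0,0]},{"travel":[0.015,0,0],"twist":[0,0,0]},{"travel":[0.015,0,0],"twist":[0,0,0]},{"travel":[0,0,0],"twist":[0,0,0]},{"travel":[0,0,0],"twist":[0,0,0]}]'
python3 -c "
from h import *
st()"
```

```text
clock: 9.85
eef_pos: [0.5973, 0.2608, 0.2604]
eef_rot: [-0.001, -3.141, -0.0]
contact_force: [-0.1, -0.5, 0.2]
width: 0.0006
gripper_force: 0.0
clock: 10.65
eef_pos: [0.5785, 0.2618, 0.1913]
eef_rot: [-0.002, 3.14, 0.001]
contact_force: [-0.6, -0.3, 0.4]
width: 0.0003
gripper_force: 0.0
clock: 11.45
eef_pos: [0.5654, 0.2617, 0.1929]
eef_rot: [-0.0, 3.129, 0.003]
contact_force: [16.2, 1.3, -1.8]
width: 0.0006
gripper_force: 7.8
t11.4 pos [565.4 261.7 192.9] toolx deg -180.0 z [ 0.012  0.002 -1.   ] F [16.2  1.3 -1.8] w 0.6 g 7.8 q [ 0.24  0.39  1.58 -0.    1.16 -1.33]
```

```bash
python3 -m jog '[{"travel":[0.02,0,0],"twist":[0,0,0]},{"travel":[0,0,0],"twist":[0,0,0]},{"travel":[0,0,0],"twist":[0,0,0]},{"travel":[0,0,0],"twist":[0,0,0]},{"travel":[0,0,0],"twist":[0,0,0]},{"travel":[0,0,0],"twist":[0,0,0]},{"travel":[0,0,0],"twist":[0,0,0]},{"travel":[0,0,0],"twist":[0,0,0]}]'
python3 -c "
from h import *
st();im,m=snap('top','t3.png');cv2.imwrite('pics/t3b.png',cv2.resize(im[120:280,100:230,::-1],None,fx=3.7,fy=3.7,interpolation=cv2.INTER_CUBIC))"
```

```text
clock: 12.25
eef_pos: [0.5648, 0.2616, 0.1944]
eef_rot: [0.0, 3.123, 0.004]
contact_force: [22.0, 1.1, -1.5]
width: 0.0004
gripper_force: 10.9
t12.2 pos [564.8 261.6 194.4] toolx deg 180.0 z [ 0.019  0.003 -1.   ] F [22.   1.1 -1.5] w 0.4 g 10.9 q [ 0.24  0.39  1.58 -0.    1.16 -1.33]
```

```bash
python3 -m jog '[{"travel":[-0.13,0,0],"twist":[0,0,0]},{"travel":[0,0,-0.3],"twist":[0,0,0]},{"travel":[0,0,-0.3],"twist":[0,0,0]},{"travel":[0,0,-0.3],"twist":[0,0,0]},{"travel":[0,0,-0.3],"twist":[0,0,0]},{"travel":[0.2,0,-0.3],"twist":[0,0,0]},{"travel":[0.1,0,0],"twist":[0,0,0]},{"travel":[0,0,0],"twist":[0,0,0]}]'
python3 -c "
from h import *
st();im,m=snap('wrist','w4.png');st();cv2.imwrite('pics/w4b.png',cv2.resize(im[0:240,170:340,::-1],None,fx=2.5,fy=2.5,interpolation=cv2.INTER_CUBIC));np.save('m4.npy',m,allow_pickle=True)"
```

```text
clock: 13.1
eef_pos: [0.5335, 0.2619, 0.4139]
eef_rot: [-0.003, 3.139, 0.002]
contact_force: [-0.2, 0.5, 0.4]
width: 0.0004
gripper_force: 0.0
t13.1 pos [533.5 261.9 413.9] toolx deg -179.9 z [ 0.003  0.001 -1.   ] F [-0.2  0.5  0.4] w 0.4 g 0.0 q [ 0.26  0.15  1.42  0.    1.57 -1.32]
t13.2 pos [534.  261.6 412.2] toolx deg -179.9 z [ 0.001  0.    -1.   ] F [ 0.3 -0.  -0.8] w 0.4 g 0.0 q [ 0.26  0.16  1.42  0.    1.57 -1.32]
```

View pics/w4b.png

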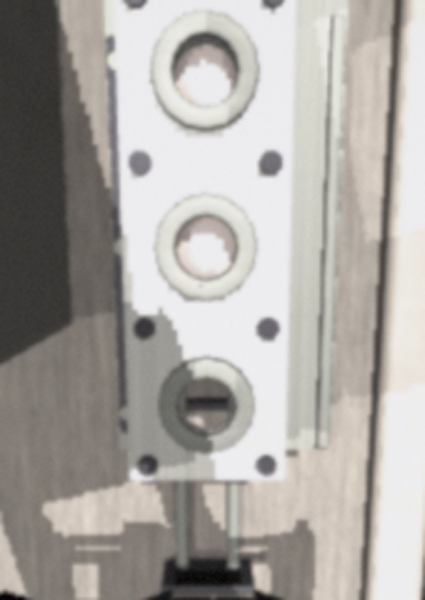

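Block is home, seated on both stops. Port 3 shows through to a dark bar below, so it is empty; balls are in 1 and 2. I'll compute the port positions and go above the drift.

```bash
python3 -c "
from h import *
m=np.load('m4.npy',allow_pickle=True).item()
for u,v in((205,70),(205.5,248),(206,404)): print((ray(m,u/2.5+170,v/2.5,.166)*1000).round(1))
go([620,-79,390])"
```

```text
[399.6 259.9 166. ]
[461.7 260.1 166. ]
[522.5 260.3 166. ]
need [-0.57  -2.272  0.148]
```

```bash
python3 -m jog '[{"travel":[-0.071,-0.284,0.018],"twist":[0,0,0]},{"travel":[-0.071,-0.284,0.018],"twist":[0,0,0]},{"travel":[-0.071,-0.284,0.018],"twist":[0,0,0]},{"travel":[-0.071,-0.284,0.018],"twist":[0,0,0]},{"travel":[-0.071,-0.284,0.018],"twist":[0,0,0]},{"travel":[-0.071,-0.284,0.018],"twist":[0,0,0]},{"travel":[-0.071,-0.284,0.018],"twist":[0,0,0]},{"travel":[-0.071,-0.284,0.018],"twist":[0,0,0]}]' 50 30
python3 -m jog '[{"travel":[0,0,0],"twist":[0,0,0]},{"travel":[0,0,0],"twist":[0,0,0]},{"travel":[0,0,0],"twist":[0,0,0]},{"travel":[0,0,0],"twist":[0,0,0]},{"travel":[0,0,0],"twist":[0,0,0]},{"travel":[0,0,0],"twist":[0,0,0]},{"travel":[0,0,0],"twist":[0,0,0]},{"travel":[0,0,0],"twist":[0,0,0]}]'
python3 -c "
from h import *
st();im,m=snap('wrist','w5.png');cv2.imwrite('pics/w5b.png',cv2.resize(im[:,:,::-1],(800,600),interpolation=cv2.INTER_CUBIC));np.save('m5.npy',m,allow_pickle=True)"
```

```text
clock: 13.95
eef_pos: [0.6204, -0.0815, 0.3877]
eef_rot: [0.001, -3.138, -0.002]
contact_force: [0.6, 0.9, 1.3]
width: 0.0497
gripper_force: 0.0
clock: 14.75
eef_pos: [0.6201, -0.0788, 0.3904]
eef_rot: [-0.002, 3.141, -0.0]
contact_force: [0.3, -0.3, 0.1]
width: 0.0499
gripper_force: 0.0
t14.8 pos [620.1 -78.8 390.4] toolx deg -179.9 z [ 0. -0. -1.] F [ 0.3 -0.3  0.1] w 49.9 g 0.0 q [-0.32  0.24  1.37 -0.    1.54 -1.89]
```

View pics/w5b.png

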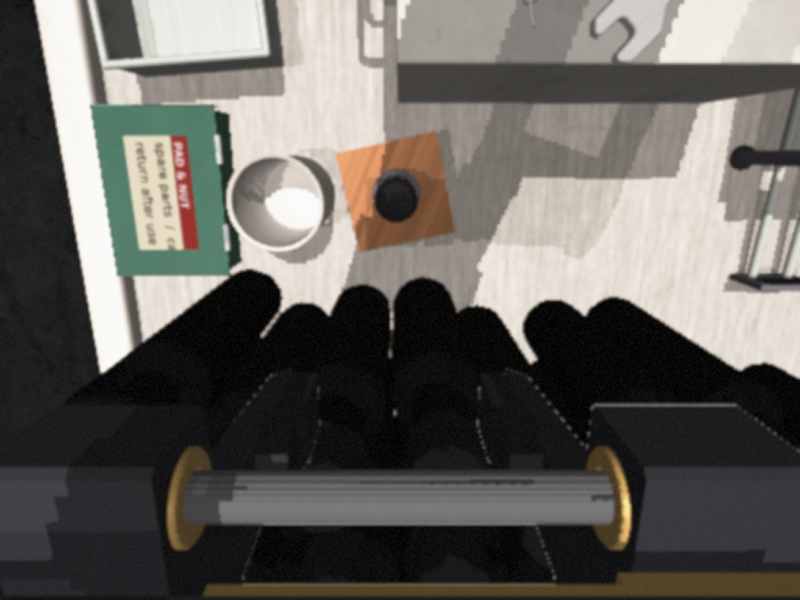

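The drift's handle top is at (398,198), with the holder face centred near (396,191). The beaker is at (276,203), and bottle bases begin at row 280.

```bash
python3 -c "
from h import *
m=np.load('m5.npy',allow_pickle=True).item();k=.64
for n,u,v,z in(('handle',398,198,.145),('flange',396,192,.083),('holder',396.5,191.5,.08),('bottle0',425,282,0),('bottle',425,282,.2),('beaker',276,203,.094),('drawer',400,64,.2),('pan far+y',270,60,.062),('pan far',105,68,.062)): print(n,(ray(m,u*k,v*k,z)*1000).round(1))
go([577,-79,270])"
```

```text
handle [573.5 -78.5 145. ]
flange [574.2 -79.9  83. ]
holder [574.  -79.6  80. ]
bottle0 [663.3 -52.7   0. ]
bottle [614.1 -63.7 200. ]
beaker [ 581.4 -166.9   94. ]
drawer [505.1 -77.7 200. ]
pan far+y [ 481.6 -172.    62. ]
pan far [ 487.2 -293.2   62. ]
need [0.288 0.    0.802]
```

```bash
python3 -m jog '[{"travel":[0.307,-0.005,0],"twist":[0,0,0]},{"travel":[0,0,0.3],"twist":[0,0,0]},{"travel":[0,0,0.3],"twist":[0,0,0]},{"travel":[0,0,0.3],"twist":[0,0,0]},{"travel":[0,0,0.3],"twist":[0,0,0]},{"travel":[0,0,0.16],"twist":[0,0,0]},{"travel":[0,0,0.16],"twist":[0,0,0]},{"travel":[0,0,0],"twist":[0,0,0]}]' 50 40
python3 -m jog '[{"travel":[0,0,0],"twist":[0,0,0]},{"travel":[0,0,0],"twist":[0,0,0]},{"travel":[0,0,0],"twist":[0,0,0]},{"travel":[0,0,0],"twist":[0,0,0]},{"travel":[0,0,0],"twist":[0,0,0]},{"travel":[0,0,0],"twist":[0,0,0]},{"travel":[0,0,0],"twist":[0,0,0]},{"travel":[0,0,0],"twist":[0,0,0]}]' 0 45
python3 -c "
from h import *
st()"
```

```text
clock: 15.6
eef_pos: [0.5719, -0.0793, 0.1587]
eef_rot: [0.001, -3.135, -0.004]
contact_force: [0.3, -0.5, -0.2]
width: 0.05
gripper_force: 0.0
clock: 16.4
eef_pos: [0.5751, -0.0803, 0.164]
eef_rot: [-0.002, 3.139, -0.002]
contact_force: [-0.2, -1.0, 6.8]
width: 0.0271
gripper_force: 45.0
t16.4 pos [575.1 -80.3 164. ] toolx deg -179.9 z [ 0.003 -0.001 -1.   ] F [-0.2 -1.   6.8] w 27.1 g 45.0 q [-0.34  0.35  1.7  -0.    1.09 -1.91]
```

```bash
python3 -m jog '[{"travel":[0,0,-0.2],"twist":[0,0,0]},{"travel":[0,0,-0.3],"twist":[0,0,0]},{"travel":[0,0,-0.3],"twist":[0,0,0]},{"travel":[0,0,-0.3],"twist":[0,0,0]},{"travel":[0,0,-0.3],"twist":[0,0,0]},{"travel":[0,0,-0.3],"twist":[0,0,0]},{"travel":[0,0,0],"twist":[0,0,0]},{"travel":[0,0,0],"twist":[0,0,0]}]'
python3 -m jog '[{"travel":[0.094,0.283,0],"twist":[0,0,0]},{"travel":[0.094,0.283,0],"twist":[0,0,0]},{"travel":[0.094,0.283,0],"twist":[0,0,0]},{"travel":[0.094,0.283,0],"twist":[0,0,0]},{"travel":[0.094,0.283,0],"twist":[0,0,0]},{"travel":[0.094,0.283,0],"twist":[0,0,0]},{"travel":[0.094,0.283,0],"twist":[0,0,0]},{"travel":[0.094,0.283,0],"twist":[0,0,0]}]'
python3 -m jog '[{"travel":[0,0,0],"twist":[0,0,0]},{"travel":[0,0,0],"twist":[0,0,0]},{"travel":[0,0,0],"twist":[0,0,0]},{"travel":[0,0,0],"twist":[0,0,0]},{"travel":[0,0,0],"twist":[0,0,0]},{"travel":[0,0,0],"twist":[0,0,0]},{"travel":[0,0,0],"twist":[0,0,0]},{"travel":[0,0,0],"twist":[0,0,0]}]'
python3 -c "
from h import *
st();go([461.6,260,345]);im,m=snap('wrist','w6.png');cv2.imwrite('pics/w6b.png',cv2.resize(im[:,:,::-1],(640,480),interpolation=cv2.INTER_CUBIC));np.save('m6.npy',m,allow_pickle=True)"
```

```text
clock: 17.2
eef_pos: [0.5742, -0.0799, 0.4182]
eef_rot: [-0.002, 3.14, -0.001]
contact_force: [0.4, -0.1, -2.6]
width: 0.0272
gripper_force: 45.0
clock: 18.0
eef_pos: [0.4593, 0.2608, 0.4144]
eef_rot: [0.001, -3.137, 0.002]
contact_force: [1.0, 0.3, -1.8]
width: 0.0269
gripper_force: 45.0
clock: 18.8
eef_pos: [0.4611, 0.2592, 0.4173]
eef_rot: [-0.001, 3.141, 0.0]
contact_force: [0.3, 0.3, -1.8]
width: 0.0269
gripper_force: 45.0
t18.8 pos [461.1 259.2 417.3] toolx deg -180.0 z [ 0.  0. -1.] F [ 0.3  0.3 -1.8] w 26.9 g 45.0 q [ 0.29  0.    1.57 -0.    1.57 -1.28]
need [-0.003  0.005  0.482]
```

View pics/w6b.png

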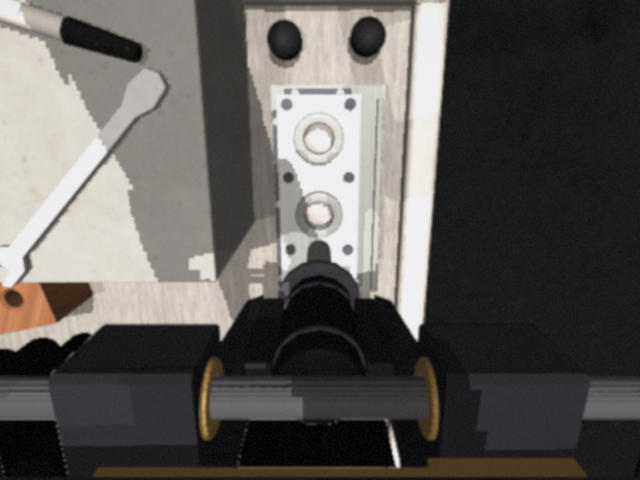

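```bash
python3 -c "
from h import *
m=np.load('m6.npy',allow_pickle=True).item();k=.8
for n,u,v,z in(('tip',319,248,.263),('p1',318,138,.166),('p2',318,213,.166)): print(n,(ray(m,u*k,v*k,z)*1000).round(1))"
python3 -m jog '[{"travel":[0,0.004,0.25],"twist":[0,0,0]},{"travel":[0,0,0.25],"twist":[0,0,0]},{"travel":[0,0,0.1],"twist":[0,0,0]},{"travel":[0,0,0.05],"twist":[0,0,0]},{"travel":[0,0,0],"twist":[0,0,0]},{"travel":[0,0,0],"twist":[0,0,0]},{"travel":[0,0,0],"twist":[0,0,0]},{"travel":[0,0,0],"twist":[0,0,0]}]'
python3 -c "
from h import *
st()"
```

```text
tip [460. 260. 263.]
p1 [399.2 259.4 166. ]
p2 [459.3 259.4 166. ]
clock: 19.65
eef_pos: [0.4615, 0.2603, 0.3211]
eef_rot: [-0.002, 3.139, 0.001]
contact_force: [1.2, -0.4, -2.4]
width: 0.0272
gripper_force: 45.0
t19.6 pos [461.5 260.3 321.1] toolx deg -179.9 z [ 0.002  0.001 -1.   ] F [ 1.2 -0.4 -2.4] w 27.2 g 45.0 q [ 0.29  0.06  1.7   0.    1.38 -1.28]
```

```bash
python3 -m jog '[{"travel":[0,0,0.06],"twist":[0,0,0]},{"travel":[0,0,0.04],"twist":[0,0,0]},{"travel":[0,0,0.03],"twist":[0,0,0]},{"travel":[0,0,0.03],"twist":[0,0,0]},{"travel":[0,0,0.03],"twist":[0,0,0]},{"travel":[0,0,0.03],"twist":[0,0,0]},{"travel":[0,0,0.03],"twist":[0,0,0]},{"travel":[0,0,0.03],"twist":[0,0,0]}]'
python3 -m jog '[{"travel":[0,0,0.03],"twist":[0,0,0]},{"travel":[0,0,0.03],"twist":[0,0,0]},{"travel":[0,0,0.03],"twist":[0,0,0]},{"travel":[0,0,0.03],"twist":[0,0,0]},{"travel":[0,0,0.02],"twist":[0,0,0]},{"travel":[0,0,0],"twist":[0,0,0]},{"travel":[0,0,0],"twist":[0,0,0]},{"travel":[0,0,0],"twist":[0,0,0]}]'
python3 -c "
from h import *
st();im,m=snap('top','t7.png');cv2.imwrite('pics/t7b.png',cv2.resize(im[110:290,100:230,::-1],None,fx=3,fy=3,interpolation=cv2.INTER_CUBIC))"
```

```text
clock: 20.45
eef_pos: [0.4607, 0.2601, 0.277]
eef_rot: [0.002, -3.141, 0.0]
contact_force: [0.6, -0.5, -1.1]
width: 0.0271
gripper_force: 45.0
clock: 21.25
eef_pos: [0.4611, 0.2601, 0.257]
eef_rot: [-0.002, 3.141, 0.0]
contact_force: [0.2, -0.4, -1.8]
width: 0.0273
gripper_force: 45.0
t21.2 pos [461.1 260.1 257. ] toolx deg -179.9 z [ 0.  0. -1.] F [ 0.2 -0.4 -1.8] w 27.3 g 45.0 q [ 0.29  0.13  1.77 -0.    1.25 -1.28]
```

```bash
python3 -m jog '[{"travel":[0,0,-0.28],"twist":[0,0,0]},{"travel":[0,0,-0.28],"twist":[0,0,0]},{"travel":[0,0,0],"twist":[0,0,0]},{"travel":[0.207,0,0],"twist":[0,0,0]},{"travel":[0.206,0,0],"twist":[0,0,0]},{"travel":[0,0,0],"twist":[0,0,0]},{"travel":[0,0,0],"twist":[0,0,0]},{"travel":[0,0,0],"twist":[0,0,0]}]'
python3 -m jog '[{"travel":[0,0,0],"twist":[0,0,0]},{"travel":[0,0,0],"twist":[0,0,0]},{"travel":[0,0,0],"twist":[0,0,0]},{"travel":[0,0,0],"twist":[0,0,0]},{"travel":[0,0,0],"twist":[0,0,0]},{"travel":[0,0,0],"twist":[0,0,0]},{"travel":[0,0,0],"twist":[0,0,0]},{"travel":[0,0,0],"twist":[0,0,0]}]'
python3 -c "
from h import *
st();im,m=snap('wrist','w8.png');im2,_=snap('top','t8.png')
a=cv2.resize(im[:,:,::-1],(533,400));b=cv2.resize(im2[110:290,100:220,::-1],(267,400),interpolation=cv2.INTER_CUBIC);cv2.imwrite('pics/w8b.png',np.hstack([a,b]));np.save('m8.npy',m,allow_pickle=True)"
```

```text
clock: 22.1
eef_pos: [0.3997, 0.26, 0.3407]
eef_rot: [-0.001, 3.141, 0.0]
contact_force: [0.3, 0.8, -1.2]
width: 0.027
gripper_force: 45.0
clock: 22.9
eef_pos: [0.399, 0.26, 0.3407]
eef_rot: [-0.002, 3.142, 0.0]
contact_force: [-0.2, 0.7, -0.6]
width: 0.0267
gripper_force: 45.0
t22.9 pos [399.  260.  340.7] toolx deg -179.9 z [ 0.  0. -1.] F [-0.2  0.7 -0.6] w 26.7 g 45.0 q [ 0.33 -0.08  1.8  -0.    1.42 -1.24]
```

View pics/w8b.png

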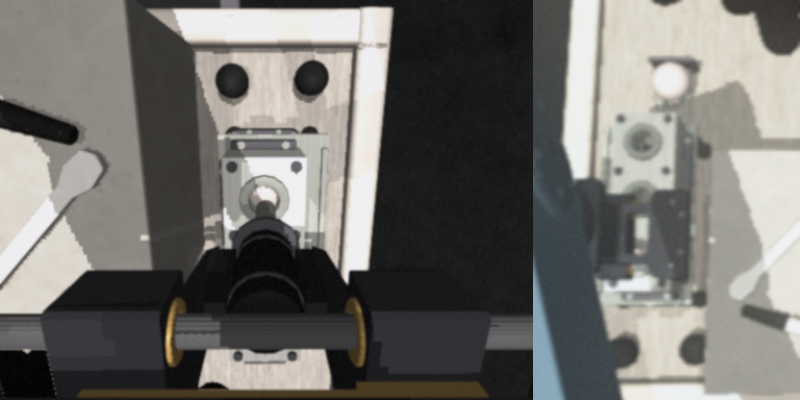

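One ball lies in the catch (right panel, about (671,82)), the block is still home and the pin is over port 1. I push it.

```bash
python3 -m jog '[{"travel":[-0.003,0,0.1],"twist":[0,0,0]},{"travel":[0,0,0.08],"twist":[0,0,0]},{"travel":[0,0,0.05],"twist":[0,0,0]},{"travel":[0,0,0.04],"twist":[0,0,0]},{"travel":[0,0,0.03],"twist":[0,0,0]},{"travel":[0,0,0.03],"twist":[0,0,0]},{"travel":[0,0,0.03],"twist":[0,0,0]},{"travel":[0,0,0.03],"twist":[0,0,0]}]'
python3 -m jog '[{"travel":[0,0,0.03],"twist":[0,0,0]},{"travel":[0,0,0.03],"twist":[0,0,0]},{"travel":[0,0,0.03],"twist":[0,0,0]},{"travel":[0,0,0.03],"twist":[0,0,0]},{"travel":[0,0,0.03],"twist":[0,0,0]},{"travel":[0,0,0.02],"twist":[0,0,0]},{"travel":[0,0,0],"twist":[0,0,0]},{"travel":[0,0,0],"twist":[0,0,0]}]'
python3 -m jog '[{"travel":[0,0,-0.25],"twist":[0,0,0]},{"travel":[0,0,-0.3],"twist":[0,0,0]},{"travel":[0,0,-0.3],"twist":[0,0,0]},{"travel":[0,0,-0.235],"twist":[0,0,0]},{"travel":[0,0,0],"twist":[0,0,0]},{"travel":[0,0,0],"twist":[0,0,0]},{"travel":[0,0,0],"twist":[0,0,0]},{"travel":[0,0,0],"twist":[0,0,0]}]'
python3 -c "
from h import *
st();im,m=snap('wrist','w9.png');im2,_=snap('top','t9.png')
a=cv2.resize(im[:,:,::-1],(533,400));b=cv2.resize(im2[110:290,100:220,::-1],(267,400),interpolation=cv2.INTER_CUBIC);cv2.imwrite('pics/w9b.png',np.hstack([a,b]));go([574,-79.5,420])"
```

```text
clock: 23.8
eef_pos: [0.3996, 0.2601, 0.282]
eef_rot: [-0.001, 3.141, 0.0]
contact_force: [0.1, 0.1, 0.6]
width: 0.0268
gripper_force: 45.0
clock: 24.6
eef_pos: [0.3995, 0.2601, 0.2568]
eef_rot: [-0.002, 3.142, 0.0]
contact_force: [-0.8, -0.1, -1.4]
width: 0.0267
gripper_force: 45.0
clock: 25.4
eef_pos: [0.3989, 0.2598, 0.4175]
eef_rot: [0.002, -3.138, 0.002]
contact_force: [0.2, 0.2, -2.1]
width: 0.0273
gripper_force: 45.0
t25.4 pos [398.9 259.8 417.5] toolx deg -179.9 z [-0.003 -0.001 -1.   ] F [ 0.2  0.2 -2.1] w 27.3 g 45.0 q [ 0.33 -0.12  1.69  0.    1.58 -1.24]
need [-1.164 -2.264 -0.014]
```

View pics/w9b.png

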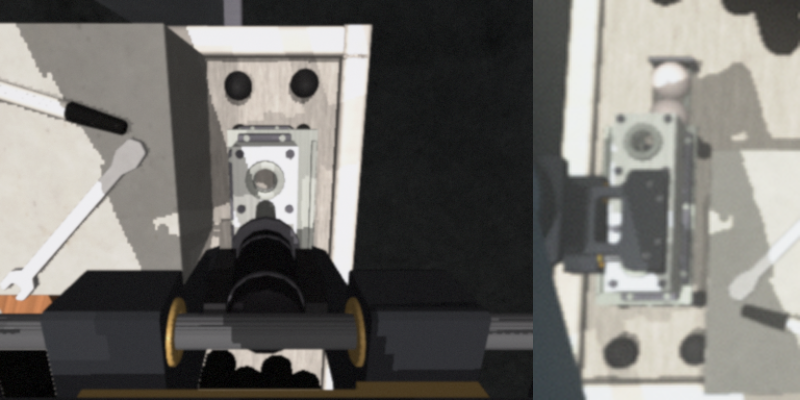

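Two balls queue in the catch and port 1 is clear. Drift back to the holder.

```bash
python3 -m jog '[{"travel":[-0.117,-0.226,0],"twist":[0,0,0]},{"travel":[-0.117,-0.226,0],"twist":[0,0,0]},{"travel":[-0.117,-0.226,0],"twist":[0,0,0]},{"travel":[-0.117,-0.226,0],"twist":[0,0,0]},{"travel":[-0.117,-0.226,0],"twist":[0,0,0]},{"travel":[-0.117,-0.226,0],"twist":[0,0,0]},{"travel":[-0.117,-0.226,0],"twist":[0,0,0]},{"travel":[-0.117,-0.226,0],"twist":[0,0,0]}]'
python3 -m jog '[{"travel":[-0.117,-0.226,0],"twist":[0,0,0]},{"travel":[-0.114,-0.228,0],"twist":[0,0,0]},{"travel":[0,0,0.3],"twist":[0,0,0]},{"travel":[0,0,0.3],"twist":[0,0,0]},{"travel":[0,0,0.3],"twist":[0,0,0]},{"travel":[0,0,0.2],"twist":[0,0,0]},{"travel":[0,0,0],"twist":[0,0,0]},{"travel":[0,0,0],"twist":[0,0,0]}]'
python3 -m jog '[{"travel":[0,0,0],"twist":[0,0,0]},{"travel":[0,0,0],"twist":[0,0,0]},{"travel":[0,0,0],"twist":[0,0,0]},{"travel":[0,0,0],"twist":[0,0,0]},{"travel":[0,0,0],"twist":[0,0,0]},{"travel":[0,0,0],"twist":[0,0,0]},{"travel":[0,0,0],"twist":[0,0,0]},{"travel":[0,0,0],"twist":[0,0,0]}]'
python3 -c "
from h import *
st();go([574.3,-79.6,166])"
```

```text
clock: 26.3
eef_pos: [0.5405, -0.0125, 0.4186]
eef_rot: [0.001, -3.14, -0.001]
contact_force: [0.1, -0.8, -1.4]
width: 0.0272
gripper_force: 45.0
clock: 27.1
eef_pos: [0.5749, -0.0791, 0.2544]
eef_rot: [0.002, -3.14, -0.001]
contact_force: [0.1, -0.7, -1.4]
width: 0.027
gripper_force: 45.0
clock: 27.9
eef_pos: [0.5748, -0.0791, 0.2544]
eef_rot: [0.001, -3.141, -0.0]
contact_force: [-0.0, -0.4, -1.3]
width: 0.0271
gripper_force: 45.0
t27.9 pos [574.8 -79.1 254.4] toolx deg -179.9 z [-0.  0. -1.] F [-0.  -0.4 -1.3] w 27.1 g 45.0 q [-0.34  0.24  1.64 -0.    1.26 -1.91]
need [ 0.003 -0.003  0.589]
```

```bash
python3 -m jog '[{"travel":[0.003,-0.003,0.1],"twist":[0,0,0]},{"travel":[0,0,0.1],"twist":[0,0,0]},{"travel":[0,0,0.1],"twist":[0,0,0]},{"travel":[0,0,0.1],"twist":[0,0,0]},{"travel":[0,0,0.1],"twist":[0,0,0]},{"travel":[0,0,0.05],"twist":[0,0,0]},{"travel":[0,0,0.03],"twist":[0,0,0]},{"travel":[0,0,0],"twist":[0,0,0]}]'
python3 -m jog '[{"travel":[0,0,0.02],"twist":[0,0,0]},{"travel":[0,0,0],"twist":[0,0,0]},{"travel":[0,0,0],"twist":[0,0,0]},{"travel":[0,0,0],"twist":[0,0,0]},{"travel":[0,0,0],"twist":[0,0,0]},{"travel":[0,0,0],"twist":[0,0,0]},{"travel":[0,0,0],"twist":[0,0,0]},{"travel":[0,0,0],"twist":[0,0,0]}]'
python3 -c "
from h import *
st()"
```

```text
clock: 28.7
eef_pos: [0.5743, -0.0795, 0.1668]
eef_rot: [0.002, -3.141, -0.0]
contact_force: [-0.4, -0.6, -1.9]
width: 0.027
gripper_force: 45.0
clock: 29.5
eef_pos: [0.5744, -0.0795, 0.1645]
eef_rot: [-0.002, 3.142, -0.0]
contact_force: [0.1, 0.1, -1.0]
width: 0.027
gripper_force: 45.0
t29.5 pos [574.4 -79.5 164.5] toolx deg -179.9 z [ 0. -0. -1.] F [ 0.1  0.1 -1. ] w 27.0 g 45.0 q [-0.34  0.35  1.7   0.    1.09 -1.91]
```

```bash
python3 -m jog '[{"travel":[0,0,0],"twist":[0,0,0]},{"travel":[0,0,0],"twist":[0,0,0]},{"travel":[0,0,0],"twist":[0,0,0]},{"travel":[0,0,0],"twist":[0,0,0]},{"travel":[0,0,-0.1],"twist":[0,0,0]},{"travel":[0,0,-0.3],"twist":[0,0,0]},{"travel":[0,0,-0.3],"twist":[0,0,0]},{"travel":[0,0,-0.3],"twist":[0,0,0]}]' 50 20
python3 -m jog '[{"travel":[0,0,-0.2],"twist":[0,0,0]},{"travel":[0,0.283,0],"twist":[0,0,0]},{"travel":[0,0.283,0],"twist":[0,0,0]},{"travel":[0,0.283,0],"twist":[0,0,0]},{"travel":[0,0.283,0],"twist":[0,0,0]},{"travel":[0,0.283,0],"twist":[0,0,0]},{"travel":[0,0.283,0],"twist":[0,0,0]},{"travel":[0,0.283,0],"twist":[0,0,0]}]' 70
python3 -m jog '[{"travel":[0,0.283,0],"twist":[0,0,0]},{"travel":[-0.2,0,0],"twist":[0,0,0]},{"travel":[0,0,0],"twist":[0,0,0]},{"travel":[0,0,0],"twist":[0,0,0]},{"travel":[0,0,0],"twist":[0,0,0]},{"travel":[0,0,0],"twist":[0,0,0]},{"travel":[0,0,0],"twist":[0,0,0]},{"travel":[0,0,0],"twist":[0,0,0]}]'
python3 -c "
from h import *
st();im,m=snap('wrist','w10.png');im2,_=snap('top','t10.png')
a=cv2.resize(im[:,:,::-1],(500,375));b=cv2.resize(im2[120:280,262:390,::-1],(300,375),interpolation=cv2.INTER_CUBIC);cv2.imwrite('pics/w10b.png',np.hstack([a,b]));np.save('m10.npy',m,allow_pickle=True)"
```

```text
clock: 30.3
eef_pos: [0.5742, -0.0794, 0.3173]
eef_rot: [-0.002, 3.141, -0.0]
contact_force: [1.1, -0.4, -0.4]
width: 0.0501
gripper_force: 0.0
clock: 31.1
eef_pos: [0.5738, 0.2194, 0.3461]
eef_rot: [-0.002, 3.14, 0.0]
contact_force: [0.4, -0.8, -0.3]
width: 0.0699
gripper_force: 0.0
clock: 31.9
eef_pos: [0.6039, 0.2597, 0.3448]
eef_rot: [-0.001, 3.141, 0.0]
contact_force: [0.0, 0.2, 0.2]
width: 0.0704
gripper_force: 0.0
t31.9 pos [603.9 259.7 344.8] toolx deg -180.0 z [ 0.  0. -1.] F [0.  0.2 0.2] w 70.4 g 0.0 q [ 0.23  0.33  1.34  0.    1.47 -1.35]
```

View pics/w10b.png

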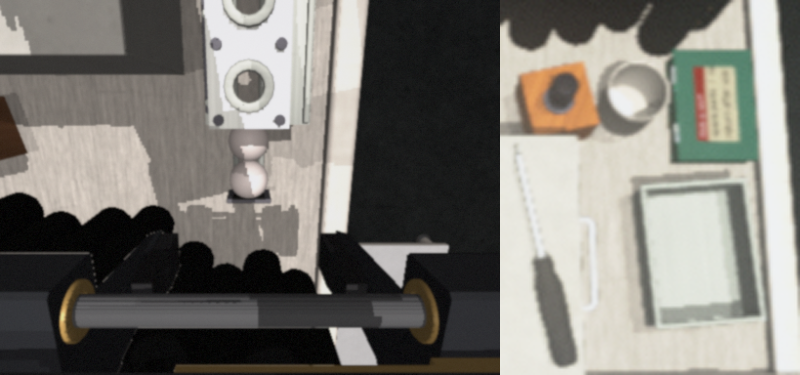

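Two balls sit in the catch, the front one at (250,180) in the left panel. The drift stands in its holder and the pan is unmoved.

```bash
python3 -c "
from h import *
m=np.load('m10.npy',allow_pickle=True).item();k=1.024
for n,u,v,z in(('ball',250,180,.039),('p3',248.5,85.5,.166),('plate',248,197,.046)): print(n,(ray(m,u*k,v*k,z)*1000).round(1))
go([628,260,86])"
```

```text
ball [631.1 261.9  39. ]
p3 [522.8 259.9 166. ]
plate [651.1 259.4  46. ]
need [-0.16   0.     1.724]
```

```bash
python3 -m jog '[{"travel":[0,0,0],"twist":[0,0,0.095]},{"travel":[0,0,0],"twist":[0,0,0.095]},{"travel":[0,0,0],"twist":[0,0,0.095]},{"travel":[0,0,0],"twist":[0,0,0.095]},{"travel":[0,0,0],"twist":[0,0,0.095]},{"travel":[0,0,0],"twist":[0,0,0.095]},{"travel":[0,0,0],"twist":[0,0,0.095]},{"travel":[0,0,0],"twist":[0,0,0.095]}]'
python3 -m jog '[{"travel":[0,0,0],"twist":[0,0,0.095]},{"travel":[0,0,0],"twist":[0,0,0.095]},{"travel":[0,0,0],"twist":[0,0,0.095]},{"travel":[0,0,0],"twist":[0,0,0.095]},{"travel":[0,0,0],"twist":[0,0,0.095]},{"travel":[0,0,0],"twist":[0,0,0.095]},{"travel":[0,0,0],"twist":[0,0,0.095]},{"travel":[0,0,0],"twist":[0,0,0.095]}]'
python3 -m jog '[{"travel":[0,0,0],"twist":[0,0,0.095]},{"travel":[0,0,0],"twist":[0,0,0.095]},{"travel":[0,0,0],"twist":[0,0,0.095]},{"travel":[0,0,0],"twist":[0,0,0.095]},{"travel":[0,0,0],"twist":[0,0,0.095]},{"travel":[0,0,0],"twist":[0,0,0.005]},{"travel":[0,0,0],"twist":[0,0,0]},{"travel":[0,0,0],"twist":[0,0,0]}]'
python3 -c "
from h import *
m=np.load('m10.npy',allow_pickle=True).item();k=1.024
for n,u,v,z in(('bot',263,250,0),('bot',232,262,0),('bot',190,242,0),('bot',155,207,0)): print(n,(ray(m,u*k,v*k,z)*1000).round(1))
st();go([629.5,260.5,87])"
```

```text
clock: 32.8
eef_pos: [0.604, 0.2601, 0.3444]
eef_rot: [-1.772, -2.594, 0.0]
contact_force: [-0.5, 0.5, -1.0]
width: 0.0702
gripper_force: 0.0
clock: 33.6
eef_pos: [0.604, 0.2601, 0.3445]
eef_rot: [-2.924, -1.149, 0.0]
contact_force: [0.7, 0.5, 0.5]
width: 0.07
gripper_force: 0.0
clock: 34.4
eef_pos: [0.6041, 0.2601, 0.3445]
eef_rot: [-3.142, -0.006, 0.0]
contact_force: [0.6, -0.2, 0.2]
width: 0.0703
gripper_force: 0.0
bot [747.1 281.4   0. ]
bot [766.8 235.7   0. ]
bot [734.3 175.    0. ]
bot [680.5 128.5   0. ]
t34.4 pos [604.1 260.1 344.5] toolx deg 0.2 z [-0.  0. -1.] F [ 0.6 -0.2  0.2] w 70.3 g 0.0 q [0.23 0.33 1.34 0.   1.47 1.79]
need [ 0.17  -0.002  1.717]
```

```bash
python3 -m jog '[{"travel":[0.17,-0.002,0.3],"twist":[0,0,0]},{"travel":[0,0,0.3],"twist":[0,0,0]},{"travel":[0,0,0.3],"twist":[0,0,0]},{"travel":[0,0,0.3],"twist":[0,0,0]},{"travel":[0,0,0.2],"twist":[0,0,0]},{"travel":[0,0,0.15],"twist":[0,0,0]},{"travel":[0,0,0.1],"twist":[0,0,0]},{"travel":[0,0,0.05],"twist":[0,0,0]}]'
python3 -m jog '[{"travel":[0,0,0],"twist":[0,0,0]},{"travel":[0,0,0],"twist":[0,0,0]},{"travel":[0,0,0],"twist":[0,0,0]},{"travel":[0,0,0],"twist":[0,0,0]},{"travel":[0,0,0],"twist":[0,0,0]},{"travel":[0,0,0],"twist":[0,0,0]},{"travel":[0,0,0],"twist":[0,0,0]},{"travel":[0,0,0],"twist":[0,0,0]}]' 0 12
python3 -c "
from h import *
st()"
```

```text
clock: 35.2
eef_pos: [0.6281, 0.2603, 0.0894]
eef_rot: [3.141, 0.003, -0.003]
contact_force: [0.4, -0.4, 0.3]
width: 0.0704
gripper_force: 0.0
clock: 36.0
eef_pos: [0.6299, 0.2598, 0.0928]
eef_rot: [3.141, 0.001, 0.004]
contact_force: [-1.2, -4.6, 6.0]
width: 0.0469
gripper_force: 12.0
t36.0 pos [629.9 259.8  92.8] toolx deg 0.1 z [ 0.003 -0.001 -1.   ] F [-1.2 -4.6  6. ] w 46.9 g 12.0 q [ 0.22  0.64  1.44 -0.    1.06  1.79]
```

```bash
python3 -m jog '[{"travel":[0,0,0],"twist":[0,0,0]},{"travel":[0,0,0],"twist":[0,0,0]},{"travel":[0,0,0],"twist":[0,0,0]},{"travel":[0,0,0],"twist":[0,0,0]},{"travel":[0,0.004,0.02],"twist":[0,0,0]},{"travel":[0,0,0.013],"twist":[0,0,0]},{"travel":[0,0,0],"twist":[0,0,0]},{"travel":[0,0,0],"twist":[0,0,0]}]' 70 20
python3 -m jog '[{"travel":[0,0,0],"twist":[0,0,0]},{"travel":[0,0,0],"twist":[0,0,0]},{"travel":[0,0,0],"twist":[0,0,0]},{"travel":[0,0,0],"twist":[0,0,0]},{"travel":[0,0,0],"twist":[0,0,0]},{"travel":[0,0,0],"twist":[0,0,0]},{"travel":[0,0,0],"twist":[0,0,0]},{"travel":[0,0,0],"twist":[0,0,0]}]' 0 20
python3 -c "
from h import *
st()"
```

```text
clock: 36.8
eef_pos: [0.6286, 0.2598, 0.0858]
eef_rot: [3.142, 0.002, -0.001]
contact_force: [-0.0, 1.0, 0.1]
width: 0.0698
gripper_force: 0.0
clock: 37.6
eef_pos: [0.6288, 0.2596, 0.0862]
eef_rot: [3.141, 0.001, 0.0]
contact_force: [-1.6, -2.9, 2.8]
width: 0.0464
gripper_force: 20.0
t37.6 pos [628.8 259.6  86.2] toolx deg 0.1 z [ 0. -0. -1.] F [-1.6 -2.9  2.8] w 46.4 g 20.0 q [ 0.22  0.65  1.44 -0.    1.05  1.79]
```

```bash
python3 -m jog '[{"travel":[0,0,-0.05],"twist":[0,0,0]},{"travel":[0,0,-0.15],"twist":[0,0,0]},{"travel":[0,0,-0.3],"twist":[0,0,0]},{"travel":[0,0,-0.3],"twist":[0,0,0]},{"travel":[0,0,-0.3],"twist":[0,0,0]},{"travel":[0,0,-0.3],"twist":[0,0,0]},{"travel":[0,0,-0.3],"twist":[0,0,0]},{"travel":[0,0,-0.2],"twist":[0,0,0]}]'
python3 -m jog '[{"travel":[-0.15,0.274,0],"twist":[0,0,0]},{"travel":[-0.15,0.274,0],"twist":[0,0,0]},{"travel":[-0.15,0.274,0],"twist":[0,0,0]},{"travel":[-0.15,0.274,0],"twist":[0,0,0]},{"travel":[-0.15,0.274,0],"twist":[0,0,0]},{"travel":[-0.15,0.274,0],"twist":[0,0,0]},{"travel":[-0.15,0.274,0],"twist":[0,0,0]},{"travel":[-0.15,0.274,0],"twist":[0,0,0]}]'
python3 -m jog '[{"travel":[-0.15,0.274,0],"twist":[0,0,0]},{"travel":[-0.15,0.274,0],"twist":[0,0,0]},{"travel":[-0.15,0.274,0],"twist":[0,0,0]},{"travel":[-0.15,0.27,0],"twist":[0,0,0]},{"travel":[0,0,0],"twist":[0,0,0]},{"travel":[0,0,0],"twist":[0,0,0]},{"travel":[0,0,0],"twist":[0,0,0]},{"travel":[0,0,0],"twist":[0,0,0]}]'
python3 -c "
from h import *
st();im,m=snap('wrist','w11.png');np.save('m11.npy',m,allow_pickle=True);im2,m2=snap('top','t11.png')
a=cv2.resize(im[:,:,::-1],(500,375));b=cv2.resize(im2[120:280,262:390,::-1],(300,375),interpolation=cv2.INTER_CUBIC);cv2.imwrite('pics/w11b.png',np.hstack([a,b]));go([358,-233,200])"
```

```text
clock: 38.4
eef_pos: [0.6289, 0.2605, 0.3757]
eef_rot: [-3.14, -0.003, -0.007]
contact_force: [0.7, 0.7, -1.1]
width: 0.0466
gripper_force: 20.0
clock: 39.2
eef_pos: [0.4478, -0.0699, 0.3714]
eef_rot: [-3.141, -0.003, -0.002]
contact_force: [0.0, -0.3, -0.7]
width: 0.0468
gripper_force: 20.0
clock: 40.0
eef_pos: [0.3599, -0.2318, 0.3711]
eef_rot: [-3.141, -0.006, -0.0]
contact_force: [-0.3, 1.4, -0.2]
width: 0.0466
gripper_force: 20.0
t40.0 pos [ 359.9 -231.8  371.1] toolx deg 0.2 z [ 0.  0. -1.] F [-0.3  1.4 -0.2] w 46.6 g 20.0 q [-0.85 -0.22  1.86  0.    1.5   0.72]
need [-0.013  0.008  1.14 ]
```

View pics/w11b.png

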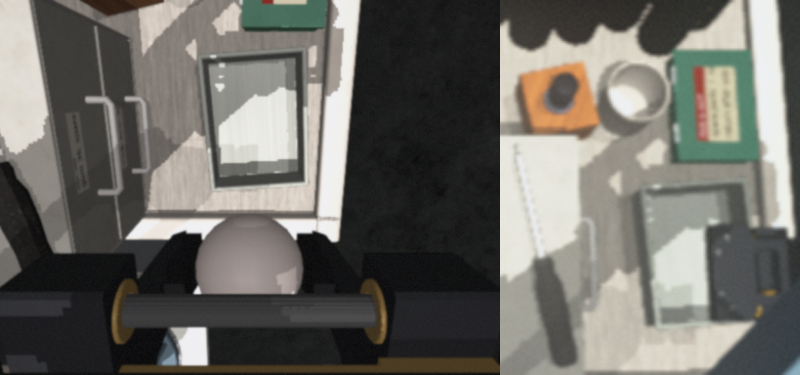

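Ball is held. The pan rim's corners are at (202,56), (305,49), (214,190) and (310,184) in the left panel.

```bash
python3 -c "
from h import *
m=np.load('m11.npy',allow_pickle=True).item();k=1.024
P=[]
for u,v in((202,56),(305,49),(310,184),(214,190)): p=ray(m,u*k,v*k,.06)*1000;P.append(p);print(p.round(1))
print(np.mean(P,0))
print('rail in', (ray(m,325*k,150*k,0)*1000).round(), (ray(m,325*k,150*k,.05)*1000).round())
go([358,-233,200])"
```

```text
[ 477.2 -177.5   60. ]
[ 485.  -294.1   60. ]
[ 327.2 -308.9   60. ]
[ 318.7 -186.9   60. ]
[ 402.00951985 -241.85847326   60.        ]
rail in [ 361. -339.    0.] [ 369. -327.   50.]
need [-0.013  0.008  1.14 ]
```

```bash
python3 -m jog '[{"travel":[0,0.075,0],"twist":[0,0,-0.044]},{"travel":[0,0,0.3],"twist":[0,0,0]},{"travel":[0,0,0.3],"twist":[0,0,0]},{"travel":[0,0,0.3],"twist":[0,0,0]},{"travel":[0,0,0.3],"twist":[0,0,0]},{"travel":[0,0,0.1],"twist":[0,0,0]},{"travel":[0,0,0],"twist":[0,0,0]},{"travel":[0,0,0],"twist":[0,0,0]}]'
python3 -c "
from h import *
st()"
python3 -m jog '[{"travel":[0,0,0.15],"twist":[0,0,0]},{"travel":[0,0,0.15],"twist":[0,0,0]},{"travel":[0,0,0.13],"twist":[0,0,0]},{"travel":[0,0,0.1],"twist":[0,0,0]},{"travel":[0,0,0.06],"twist":[0,0,0]},{"travel":[0,0,0],"twist":[0,0,0]},{"travel":[0,0,0],"twist":[0,0,0]},{"travel":[0,0,0],"twist":[0,0,0]}]'
python3 -c "
from h import *
st()"
```

```text
clock: 40.9
eef_pos: [0.3599, -0.2441, 0.1766]
eef_rot: [3.139, 0.112, 0.0]
contact_force: [-0.2, -0.2, -1.0]
width: 0.0466
gripper_force: 20.0
t40.9 pos [ 359.9 -244.1  176.6] toolx deg 4.1 z [ 0. -0. -1.] F [-0.2 -0.2 -1. ] w 46.6 g 20.0 q [-0.87  0.03  2.06  0.    1.06  0.63]
clock: 41.7
eef_pos: [0.3599, -0.245, 0.0887]
eef_rot: [3.138, 0.11, 0.002]
contact_force: [-0.6, -0.0, -1.1]
width: 0.0467
gripper_force: 20.0
t41.7 pos [ 359.9 -245.    88.7] toolx deg 4.0 z [ 0.001 -0.002 -1.   ] F [-0.6 -0.  -1.1] w 46.7 g 20.0 q [-0.87  0.21  2.09 -0.    0.84  0.63]
```

```bash
python3 -m jog '[{"travel":[0,-0.007,0.03],"twist":[0,0,0]},{"travel":[0,0,0.03],"twist":[0,0,0]},{"travel":[0,0,0.013],"twist":[0,0,0]},{"travel":[0,0,0.006],"twist":[0,0,0]},{"travel":[0,0,0.006],"twist":[0,0,0]},{"travel":[0,0,0],"twist":[0,0,0]},{"travel":[0,0,0],"twist":[0,0,0]},{"travel":[0,0,0],"twist":[0,0,0]}]'
python3 -c "
from h import *
st()"
python3 -m jog '[{"travel":[0,0,0.006],"twist":[0,0,0]},{"travel":[0,0,0],"twist":[0,0,0]},{"travel":[0,0,0.006],"twist":[0,0,0]},{"travel":[0,0,0],"twist":[0,0,0]},{"travel":[0,0,0],"twist":[0,0,0]},{"travel":[0,0,0],"twist":[0,0,0]},{"travel":[0,0,0],"twist":[0,0,0]},{"travel":[0,0,0],"twist":[0,0,0]}]'
python3 -c "
from h import *
st()"
```

```text
clock: 42.5
eef_pos: [0.3592, -0.2433, 0.0748]
eef_rot: [3.14, 0.11, 0.0]
contact_force: [-0.3, 0.8, -0.7]
width: 0.0468
gripper_force: 20.0
t42.5 pos [ 359.2 -243.3   74.8] toolx deg 4.0 z [ 0. -0. -1.] F [-0.3  0.8 -0.7] w 46.8 g 20.0 q [-0.87  0.24  2.09 -0.    0.81  0.63]
clock: 43.3
eef_pos: [0.3596, -0.2435, 0.0738]
eef_rot: [3.139, 0.11, 0.001]
contact_force: [-0.3, 3.0, 10.9]
width: 0.0467
gripper_force: 20.0
t43.3 pos [ 359.6 -243.5   73.8] toolx deg 4.0 z [ 0.001 -0.    -1.   ] F [-0.3  3.  10.9] w 46.7 g 20.0 q [-0.87  0.24  2.09  0.    0.81  0.63]
```

```bash
python3 -m jog '[{"travel":[0,0,-0.006],"twist":[0,0,0]},{"travel":[0,0,0],"twist":[0,0,0]},{"travel":[0,0,0],"twist":[0,0,0]},{"travel":[0,0,0],"twist":[0,0,0]},{"travel":[0,0,0],"twist":[0,0,0]},{"travel":[0,0,0],"twist":[0,0,0]},{"travel":[0,0,0],"twist":[0,0,0]},{"travel":[0,0,0],"twist":[0,0,0]}]' - 5
python3 -m jog '[{"travel":[0,0,0],"twist":[0,0,0]},{"travel":[0,0,0],"twist":[0,0,0]},{"travel":[0,0,0],"twist":[0,0,0]},{"travel":[0,0,0],"twist":[0,0,0]},{"travel":[0,0,0],"twist":[0,0,0]},{"travel":[0,0,0],"twist":[0,0,0]},{"travel":[0,0,0],"twist":[0,0,0]},{"travel":[0,0,0],"twist":[0,0,0]}]' 51
python3 -m jog '[{"travel":[0,0,0],"twist":[0,0,0]},{"travel":[0,0,0],"twist":[0,0,0]},{"travel":[0,0,0],"twist":[0,0,0]},{"travel":[0,0,-0.1],"twist":[0,0,0]},{"travel":[0,0,-0.3],"twist":[0,0,0]},{"travel":[0,0,-0.3],"twist":[0,0,0]},{"travel":[0,0,-0.3],"twist":[0,0,0]},{"travel":[0,0,-0.3],"twist":[0,0,0]}]' 58
python3 -m jog '[{"travel":[0,0,-0.3],"twist":[0,0,0]},{"travel":[0,0,-0.3],"twist":[0,0,0]},{"travel":[0,0,-0.3],"twist":[0,0,0]},{"travel":[0,0,0],"twist":[0,0,0.044]},{"travel":[0,0,0],"twist":[0,0,0]},{"travel":[0,0,0],"twist":[0,0,0]},{"travel":[0,0,0],"twist":[0,0,0]},{"travel":[0,0,0],"twist":[0,0,0]}]' 75 20
python3 -c "
from h import *
st();im,m=snap('wrist','w12.png');np.save('m12.npy',m,allow_pickle=True)
g=cv2.cvtColor(im,cv2.COLOR_RGB2GRAY);im2,m2=snap('scene','s12.png')
b=im2;cv2.imwrite('pics/w12b.png',np.hstack([cv2.resize(im[:,:,::-1],(400,300)),cv2.resize(im2[180:360,110:270,::-1],(267,300),interpolation=cv2.INTER_CUBIC)]))
go([629.5,260.5,371])"
```

```text
clock: 44.1
eef_pos: [0.3592, -0.2433, 0.0739]
eef_rot: [3.14, 0.11, -0.0]
contact_force: [-0.2, -1.1, 0.3]
width: 0.0473
gripper_force: 5.0
clock: 44.9
eef_pos: [0.3592, -0.2433, 0.0739]
eef_rot: [3.14, 0.11, 0.0]
contact_force: [1.5, 0.1, 0.2]
width: 0.0509
gripper_force: 0.0
clock: 45.7
eef_pos: [0.3589, -0.2429, 0.2707]
eef_rot: [3.14, 0.11, 0.0]
contact_force: [0.0, -0.3, -0.2]
width: 0.058
gripper_force: 0.0
clock: 46.5
eef_pos: [0.3589, -0.243, 0.4027]
eef_rot: [-3.14, -0.003, 0.002]
contact_force: [0.4, 0.1, 0.5]
width: 0.075
gripper_force: 0.0
t46.5 pos [ 358.9 -243.   402.7] toolx deg 0.1 z [-0.002  0.002 -1.   ] F [0.4 0.1 0.5] w 75.0 g 0.0 q [-0.87 -0.22  1.8   0.    1.56  0.7 ]
need [ 1.808 -3.355  0.216]
```

View pics/w12b.png

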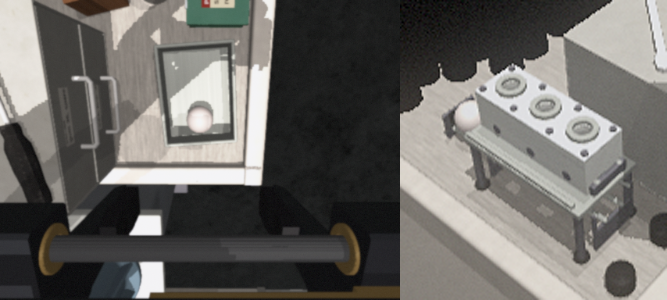

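Ball 1 rests in the near end of the pan (left panel, (200,118)). Ball 2 has rolled on to the catch and the block is home. Going for ball 2.

```bash
python3 -m jog '[{"travel":[0.15,-0.28,0],"twist":[0,0,0]},{"travel":[0.15,-0.28,0],"twist":[0,0,0]},{"travel":[0.15,-0.28,0],"twist":[0,0,0]},{"travel":[0.15,-0.28,0],"twist":[0,0,0]},{"travel":[0.15,-0.28,0],"twist":[0,0,0]},{"travel":[0.15,-0.28,0],"twist":[0,0,0]},{"travel":[0.15,-0.28,0],"twist":[0,0,0]},{"travel":[0.15,-0.28,0],"twist":[0,0,0]}]'
python3 -m jog '[{"travel":[0.15,-0.28,0],"twist":[0,0,0]},{"travel":[0.15,-0.28,0],"twist":[0,0,0]},{"travel":[0.15,-0.28,0],"twist":[0,0,0]},{"travel":[0.15,-0.28,0],"twist":[0,0,0]},{"travel":[0,0,0],"twist":[0,0,0]},{"travel":[0,0,0],"twist":[0,0,0]},{"travel":[0,0,0],"twist":[0,0,0]},{"travel":[0,0,0],"twist":[0,0,0]}]'
python3 -c "
from h import *
st();go([629,259.9,86])
for a,n in(('t10.png','t13.png'),):
  snap('top',n);A=cv2.imread('pics/'+a).astype(int);B=cv2.imread('pics/'+n).astype(int)
  D=(abs(A-B).max(2)>45).astype(np.uint8);D=cv2.morphologyEx(D,cv2.MORPH_OPEN,np.ones((2,2)))
  n_,l,s,c=cv2.connectedComponentsWithStats(D)
  for i in range(1,n_):
    if s[i,4]>8: print(s[i],c[i].round())
"
```

```text
clock: 47.4
eef_pos: [0.5394, 0.095, 0.4036]
eef_rot: [3.141, 0.003, -0.0]
contact_force: [1.0, -0.7, 0.5]
width: 0.0748
gripper_force: 0.0
clock: 48.2
eef_pos: [0.6285, 0.2598, 0.4045]
eef_rot: [3.142, -0.001, 0.001]
contact_force: [-0.4, -1.0, -0.4]
width: 0.075
gripper_force: 0.0
t48.2 pos [628.5 259.8 404.5] toolx deg -0.0 z [ 0.001 -0.    -1.   ] F [-0.4 -1.  -0.4] w 75.0 g 0.0 q [ 0.22  0.36  1.19 -0.    1.6   1.79]
need [ 2.000e-03 -1.000e-03  2.124e+00]
[  0   0  14  87 944] [ 5. 47.]
[  13    0   90  117 6005] [50. 56.]
[  94    0  109  226 3454] [133. 112.]
[105   0   4   9  27] [106.   4.]
[108  10   3   6  15] [109.  13.]
[ 79  42  18  28 276] [90. 56.]
[164  55   7   8  23] [167.  58.]
[165  62   3   5  14] [166.  64.]
[127  65  24  10 124] [140.  68.]
[78 69  9  3 19] [82. 70.]
[150  95   8   5  31] [154.  97.]
[ 90 100   4   3  10] [ 92. 101.]
[  0 102  17  34 352] [  6. 120.]
[ 84 106   5   3  12] [ 86. 107.]
[ 79 110  27  11 154] [ 93. 114.]
[ 17 113  69  54 795] [ 39. 140.]
[174 133  26   9 126] [184. 136.]
[   0  143   24  144 1670] [  7. 207.]
[163 148   5   7  24] [165. 151.]
[173 153   4   7  23] [174. 156.]
[165 155   6   5  25] [168. 157.]
[213 155   9  18  57] [216. 163.]
[158 156   5   5  20] [160. 158.]
[209 179   7  12  47] [212. 183.]
[215 194   5  15  33] [217. 201.]
[144 232   2   8  16] [144. 236.]
[337 235  13  15  78] [341. 240.]
[131 247   3   7  15] [132. 250.]
[228 246   8   3  23] [231. 247.]
[147 249   7  31  95] [150. 264.]
[345 250  10   4  27] [349. 252.]
[133 256   2   5  10] [134. 258.]
[135 267   3  10  20] [136. 272.]
[153 284   4  12  25] [155. 289.]
[150 361   4   8  20] [152. 364.]
```

```bash
python3 -m jog '[{"travel":[0,0,0.3],"twist":[0,0,0]},{"travel":[0,0,0.3],"twist":[0,0,0]},{"travel":[0,0,0.3],"twist":[0,0,0]},{"travel":[0,0,0.3],"twist":[0,0,0]},{"travel":[0,0,0.3],"twist":[0,0,0]},{"travel":[0,0,0.3],"twist":[0,0,0]},{"travel":[0,0,0.2],"twist":[0,0,0]},{"travel":[0,0,0.12],"twist":[0,0,0]}]' 75
python3 -m jog '[{"travel":[0,0,0],"twist":[0,0,0]},{"travel":[0,0,0],"twist":[0,0,0]},{"travel":[0,0,0],"twist":[0,0,0]},{"travel":[0,0,0],"twist":[0,0,0]},{"travel":[0,0,0],"twist":[0,0,0]},{"travel":[0,0,0],"twist":[0,0,0]},{"travel":[0,0,0],"twist":[0,0,0]},{"travel":[0,0,0],"twist":[0,0,0]}]' - 20
python3 -m jog '[{"travel":[0,0,0],"twist":[0,0,0]},{"travel":[0,0,0],"twist":[0,0,0]},{"travel":[0,0,0],"twist":[0,0,0]},{"travel":[0,0,0],"twist":[0,0,0]},{"travel":[0,0,0],"twist":[0,0,0]},{"travel":[0,0,0],"twist":[0,0,0]},{"travel":[0,0,0],"twist":[0,0,0]},{"travel":[0,0,0],"twist":[0,0,0]}]' 0 20
python3 -c "
from h import *
st()"
```

```text
clock: 49.05
eef_pos: [0.6273, 0.2597, 0.0833]
eef_rot: [3.141, -0.0, -0.005]
contact_force: [0.1, -0.7, -0.8]
width: 0.0752
gripper_force: 0.0
clock: 49.85
eef_pos: [0.6286, 0.2611, 0.0859]
eef_rot: [-3.142, -0.002, 0.0]
contact_force: [-0.4, -0.4, 0.1]
width: 0.075
gripper_force: 0.0
clock: 50.65
eef_pos: [0.6288, 0.2602, 0.0861]
eef_rot: [3.14, 0.001, -0.0]
contact_force: [-0.4, -5.5, 3.4]
width: 0.0465
gripper_force: 20.0
t50.6 pos [628.8 260.2  86.1] toolx deg 0.0 z [-0.    -0.001 -1.   ] F [-0.4 -5.5  3.4] w 46.5 g 20.0 q [ 0.22  0.65  1.44 -0.    1.05  1.79]
```

```bash
python3 -m jog '[{"travel":[0,0,-0.05],"twist":[0,0,0]},{"travel":[0,0,-0.15],"twist":[0,0,0]},{"travel":[0,0,-0.3],"twist":[0,0,0]},{"travel":[0,0,-0.3],"twist":[0,0,0]},{"travel":[0,0,-0.3],"twist":[0,0,0]},{"travel":[0,0,-0.3],"twist":[0,0,0]},{"travel":[0,0,-0.3],"twist":[0,0,0]},{"travel":[0,0,-0.3],"twist":[0,0,0]}]'
python3 -m jog '[{"travel":[-0.103,0.276,0],"twist":[0,0,0]},{"travel":[-0.103,0.276,0],"twist":[0,0,0]},{"travel":[-0.103,0.276,0],"twist":[0,0,0]},{"travel":[-0.103,0.276,0],"twist":[0,0,0]},{"travel":[-0.103,0.276,0],"twist":[0,0,0]},{"travel":[-0.103,0.276,0],"twist":[0,0,0]},{"travel":[-0.103,0.276,0],"twist":[0,0,0]},{"travel":[-0.103,0.276,0],"twist":[0,0,0]}]'
python3 -c "
from h import *
st();snap('top','t14.png');A=cv2.imread('pics/t13.png')[190:268,314:380].astype(int);B=cv2.imread('pics/t14.png')[190:268,314:380].astype(int)
D=(abs(A-B).max(2)>45);print(D.sum(),np.argwhere(D)[::6].tolist()[:20])"
```

```text
clock: 51.45
eef_pos: [0.6281, 0.2616, 0.3882]
eef_rot: [-3.14, -0.003, -0.001]
contact_force: [1.4, -0.0, -1.4]
width: 0.0466
gripper_force: 20.0
clock: 52.25
eef_pos: [0.5045, -0.0712, 0.3863]
eef_rot: [-3.141, -0.003, -0.002]
contact_force: [-0.0, -0.2, -0.2]
width: 0.0469
gripper_force: 20.0
t52.2 pos [504.5 -71.2 386.3] toolx deg 0.1 z [ 0.001  0.    -1.   ] F [-0.  -0.2 -0.2] w 46.9 g 20.0 q [-0.37 -0.03  1.66  0.    1.51  1.2 ]
3811 [[0, 34], [0, 40], [0, 46], [0, 52], [0, 60], [1, 33], [1, 39], [1, 45], [1, 51], [1, 58], [1, 64], [2, 37], [2, 43], [2, 49], [2, 55], [2, 61], [3, 34], [3, 40], [3, 46], [3, 52]]
```

```bash
python3 -m jog '[{"travel":[-0.193,0.214,0.02],"twist":[0,0,0]},{"travel":[-0.193,0.214,0.02],"twist":[0,0,0]},{"travel":[-0.193,0.214,0.02],"twist":[0,0,0]},{"travel":[-0.193,0.214,0.02],"twist":[0,0,0]},{"travel":[-0.192,0.214,0.02],"twist":[0,0,0]},{"travel":[0,0,0],"twist":[0,0,0]},{"travel":[0,0,0],"twist":[0,0,0]},{"travel":[0,0,0],"twist":[0,0,0]}]'
python3 -c "
from h import *
st();im,m=snap('wrist','w15.png');np.save('m15.npy',m,allow_pickle=True)
A=cv2.cvtColor(cv2.imread('pics/w11.png'),cv2.COLOR_BGR2GRAY)[40:205,195:325];B=cv2.cvtColor(cv2.imread('pics/w15.png'),cv2.COLOR_BGR2GRAY)[40:205,195:325]
W=np.eye(2,3,dtype=np.float32);cc,W=cv2.findTransformECC(cv2.Canny(A,50,120).astype(np.float32),cv2.Canny(B,50,120).astype(np.float32),W,cv2.MOTION_EUCLIDEAN,None,None,7);print(cc,W.round(2))
print((abs(A.astype(int)-B)>45).sum())"
```

```text
clock: 53.1
eef_pos: [0.3617, -0.2302, 0.3712]
eef_rot: [-3.141, -0.003, -0.002]
contact_force: [0.2, 0.5, -0.4]
width: 0.0468
gripper_force: 20.0
t53.1 pos [ 361.7 -230.2  371.2] toolx deg 0.1 z [ 0.001  0.    -1.   ] F [ 0.2  0.5 -0.4] w 46.8 g 20.0 q [-0.85 -0.22  1.86  0.    1.5   0.72]Traceback (most recent call last):
  File "<string>", line 5, in <module>
    W=np.eye(2,3,dtype=np.float32);cc,W=cv2.findTransformECC(cv2.Canny(A,50,120).astype(np.float32),cv2.Canny(B,50,120).astype(np.float32),W,cv2.MOTION_EUCLIDEAN,None,None,7);print(cc,W.round(2))
                                        ~~~~~~~~~~~~~~~~~~~~^^^^^^^^^^^^^^^^^^^^^^^^^^^^^^^^^^^^^^^^^^^^^^^^^^^^^^^^^^^^^^^^^^^^^^^^^^^^^^^^^^^^^^^^^^^^^^^^^^^^^^^^^^^^^^^^^^
cv2.error: OpenCV(4.12.0) /io/opencv/modules/video/src/ecc.cpp:408: error: (-215:Assertion failed) criteria.type & TermCriteria::COUNT || criteria.type & TermCriteria::EPS in function 'findTransformECC'
```

```bash
python3 -c "
from h import *
a=cv2.imread('pics/w11.png',0);b=cv2.imread('pics/w15.png',0)
A=a[40:205,195:325];B=b[40:205,195:325]
print((abs(A.astype(int)-B)>45).sum())
m11=np.load('m11.npy',allow_pickle=True).item();m=np.load('m15.npy',allow_pickle=True).item()
# match patches at the rim corners (rim z .06)
for u,v in((202,56),(305,49),(310,184),(214,190)):
  u*=1.024;v*=1.024;p=ray(m11,u,v,.06);q=proj(m,p).round().astype(int);c=np.array([u,v]).round().astype(int)
  T=a[c[1]-12:c[1]+13,c[0]-12:c[0]+13];S=b[max(0,q[1]-50):q[1]+45,q[0]-45:q[0]+46]
  r=cv2.matchTemplate(S,T,cv2.TM_CCOEFF_NORMED);_,s,_,l=cv2.minMaxLoc(r);x=q[0]-45+l[0]+12;y=max(0,q[1]-50)+l[1]+12
  print('pred',q,'found',x,y,round(s,2),(p*1000).round(),(ray(m,x,y,.06)*1000).round())
C=cv2.HoughCircles(cv2.medianBlur(b[:200,180:330],3),cv2.HOUGH_GRADIENT,1,20,param1=100,param2=14,minRadius=13,maxRadius=24)
if C is not None:
  for c in C[0][:4]: print(c,(ray(m,c[0]+180,c[1],.027)*1000).round())
"
```

```text
1752
pred [208  59] found 207 59 0.95 [ 477. -178.   60.] [ 478. -176.   60.]
pred [313  52] found 312 51 0.95 [ 485. -294.   60.] [ 486. -292.   60.]
pred [319 190] found 318 189 0.99 [ 327. -309.   60.] [ 328. -308.   60.]
pred [221 196] found 220 197 0.99 [ 319. -187.   60.] [ 318. -186.   60.]
[ 84.5 157.5  18.8] [ 362. -242.   27.]
```

```bash
python3 -m jog '[{"travel":[0.275,0.023,0],"twist":[0,0,0]},{"travel":[0.274,0.022,0],"twist":[0,0,0]},{"travel":[0,0,0.25],"twist":[0,0,-0.044]},{"travel":[0,0,0.3],"twist":[0,0,0]},{"travel":[0,0,0.3],"twist":[0,0,0]},{"travel":[0,0,0.3],"twist":[0,0,0]},{"travel":[0,0,0.1],"twist":[0,0,0]},{"travel":[0,0,0],"twist":[0,0,0]}]'
python3 -c "
from h import *
st()"
python3 -m jog '[{"travel":[0,0,0.15],"twist":[0,0,0]},{"travel":[0,0,0.15],"twist":[0,0,0]},{"travel":[0,0,0.13],"twist":[0,0,0]},{"travel":[0,0,0.1],"twist":[0,0,0]},{"travel":[0,0,0.06],"twist":[0,0,0]},{"travel":[0,0,0],"twist":[0,0,0]},{"travel":[0,0,0],"twist":[0,0,0]},{"travel":[0,0,0],"twist":[0,0,0]}]'
python3 -c "
from h import *
st()"
```

```text
clock: 53.95
eef_pos: [0.4428, -0.2349, 0.1803]
eef_rot: [-3.135, -0.114, 0.007]
contact_force: [-0.2, 0.1, -0.3]
width: 0.0469
gripper_force: 20.0
t54.0 pos [ 442.8 -234.9  180.3] toolx deg 4.2 z [-0.005  0.005 -1.   ] F [-0.2  0.1 -0.3] w 46.9 g 20.0 q [-0.73  0.17  1.89  0.    1.09  0.77]
clock: 54.75
eef_pos: [0.4442, -0.2381, 0.0961]
eef_rot: [3.138, 0.111, 0.003]
contact_force: [0.9, -0.5, -0.3]
width: 0.0466
gripper_force: 20.0
t54.8 pos [ 444.2 -238.1   96.1] toolx deg 4.0 z [ 0.002 -0.001 -1.   ] F [ 0.9 -0.5 -0.3] w 46.6 g 20.0 q [-0.73  0.32  1.92  0.    0.9   0.77]
```

Contact last time was at TCP z of about 74; I need about 21 mm more.

```bash
python3 -m jog '[{"travel":[0,0,0.05],"twist":[0,0,0]},{"travel":[0,0,0.04],"twist":[0,0,0]},{"travel":[0,0,0.025],"twist":[0,0,0]},{"travel":[0,0,0.013],"twist":[0,0,0]},{"travel":[0,0,0.006],"twist":[0,0,0]},{"travel":[0,0,0],"twist":[0,0,0]},{"travel":[0,0,0],"twist":[0,0,0]},{"travel":[0,0,0],"twist":[0,0,0]}]'
python3 -c "
from h import *
st()"
python3 -m jog '[{"travel":[0,0,0.006],"twist":[0,0,0]},{"travel":[0,0,0],"twist":[0,0,0]},{"travel":[0,0,0],"twist":[0,0,0]},{"travel":[0,0,0],"twist":[0,0,0]},{"travel":[0,0,0],"twist":[0,0,0]},{"travel":[0,0,0],"twist":[0,0,0]},{"travel":[0,0,0],"twist":[0,0,0]},{"travel":[0,0,0],"twist":[0,0,0]}]'
python3 -c "
from h import *
st()"
```

```text
clock: 55.55
eef_pos: [0.4434, -0.2377, 0.0749]
eef_rot: [3.139, 0.11, 0.0]
contact_force: [-0.5, -0.8, -0.3]
width: 0.0466
gripper_force: 20.0
t55.5 pos [ 443.4 -237.7   74.9] toolx deg 4.0 z [ 0. -0. -1.] F [-0.5 -0.8 -0.3] w 46.6 g 20.0 q [-0.73  0.36  1.92  0.    0.86  0.77]
clock: 56.35
eef_pos: [0.4434, -0.2377, 0.0739]
eef_rot: [3.139, 0.11, 0.0]
contact_force: [0.8, -0.3, 0.0]
width: 0.0463
gripper_force: 20.0
t56.4 pos [ 443.4 -237.7   73.9] toolx deg 4.0 z [ 0. -0. -1.] F [ 0.8 -0.3  0. ] w 46.3 g 20.0 q [-0.73  0.36  1.92 -0.    0.86  0.77]
```

```bash
python3 -m jog '[{"travel":[0,0,0.004],"twist":[0,0,0]},{"travel":[0,0,0],"twist":[0,0,0]},{"travel":[0,0,0],"twist":[0,0,0]},{"travel":[0,0,0],"twist":[0,0,0]},{"travel":[0,0,0],"twist":[0,0,0]},{"travel":[0,0,0],"twist":[0,0,0]},{"travel":[0,0,0],"twist":[0,0,0]},{"travel":[0,0,0],"twist":[0,0,0]}]'
python3 -c "
from h import *
st()"
```

```text
clock: 57.15
eef_pos: [0.4436, -0.2377, 0.0737]
eef_rot: [3.139, 0.11, 0.001]
contact_force: [-1.0, 0.7, 5.7]
width: 0.0468
gripper_force: 20.0
t57.1 pos [ 443.6 -237.7   73.7] toolx deg 4.0 z [ 0.001 -0.    -1.   ] F [-1.   0.7  5.7] w 46.8 g 20.0 q [-0.73  0.36  1.92  0.    0.86  0.77]
```

Floor contact. I release and rise clear.

```bash
python3 -m jog '[{"travel":[0,0,-0.003],"twist":[0,0,0]},{"travel":[0,0,0],"twist":[0,0,0]},{"travel":[0,0,0],"twist":[0,0,0]},{"travel":[0,0,0],"twist":[0,0,0]},{"travel":[0,0,0],"twist":[0,0,0]},{"travel":[0,0,0],"twist":[0,0,0]},{"travel":[0,0,0],"twist":[0,0,0]},{"travel":[0,0,0],"twist":[0,0,0]}]' - 5
python3 -m jog '[{"travel":[0,0,0],"twist":[0,0,0]},{"travel":[0,0,0],"twist":[0,0,0]},{"travel":[0,0,0],"twist":[0,0,0]},{"travel":[0,0,0],"twist":[0,0,0]},{"travel":[0,0,0],"twist":[0,0,0]},{"travel":[0,0,0],"twist":[0,0,0]},{"travel":[0,0,0],"twist":[0,0,0]},{"travel":[0,0,0],"twist":[0,0,0]}]' 51
python3 -m jog '[{"travel":[0,0,0],"twist":[0,0,0]},{"travel":[0,0,0],"twist":[0,0,0]},{"travel":[0,0,0],"twist":[0,0,0]},{"travel":[0,0,-0.1],"twist":[0,0,0]},{"travel":[0,0,-0.3],"twist":[0,0,0]},{"travel":[0,0,-0.3],"twist":[0,0,0]},{"travel":[0,0,-0.3],"twist":[0,0,0]},{"travel":[0,0,-0.3],"twist":[0,0,0]}]' 58
python3 -m jog '[{"travel":[-0.3,0,-0.1],"twist":[0,0,0.044]},{"travel":[-0.26,0,-0.3],"twist":[0,0,0]},{"travel":[0,0,-0.25],"twist":[0,0,0]},{"travel":[0,0,0],"twist":[0,0,0]},{"travel":[0,0,0],"twist":[0,0,0]},{"travel":[0,0,0],"twist":[0,0,0]},{"travel":[0,0,0],"twist":[0,0,0]},{"travel":[0,0,0],"twist":[0,0,0]}]'
python3 -c "
from h import *
st();im,m=snap('wrist','w16.png');b=cv2.imread('pics/w16.png',0)
C=cv2.HoughCircles(cv2.medianBlur(b[:200,180:330],3),cv2.HOUGH_GRADIENT,1,20,param1=100,param2=14,minRadius=13,maxRadius=24)
if C is not None:
  for c in C[0][:5]: print(c,(ray(m,c[0]+180,c[1],.027)*1000).round())
a=cv2.imread('pics/s12.png',0);_,ms=snap('scene','s16.png');s=cv2.imread('pics/s16.png',0)
D=abs(a[180:360,110:270].astype(int)-s[180:360,110:270])>45;n,l,t,c=cv2.connectedComponentsWithStats(D.astype(np.uint8))
for i in range(1,n):
  if t[i,4]>8: print('stand diff',t[i])
print('catch px',proj(ms,[.6295,.2605,.039]).round()-[110,180])
"
```

```text
clock: 57.95
eef_pos: [0.4434, -0.2377, 0.0738]
eef_rot: [3.139, 0.11, 0.0]
contact_force: [0.4, -1.1, 1.9]
width: 0.0476
gripper_force: 5.0
clock: 58.75
eef_pos: [0.4433, -0.2376, 0.0737]
eef_rot: [3.14, 0.11, 0.0]
contact_force: [-0.1, -1.0, 0.4]
width: 0.051
gripper_force: 0.0
clock: 59.55
eef_pos: [0.443, -0.2373, 0.2705]
eef_rot: [-3.14, -0.11, 0.0]
contact_force: [1.5, -0.8, 0.2]
width: 0.0579
gripper_force: 0.0
clock: 60.35
eef_pos: [0.3656, -0.2404, 0.3577]
eef_rot: [-3.14, -0.002, 0.003]
contact_force: [0.8, -0.7, 0.5]
width: 0.0574
gripper_force: 0.0
t60.4 pos [ 365.6 -240.4  357.7] toolx deg 0.1 z [-0.002  0.002 -1.   ] F [ 0.8 -0.7  0.5] w 57.4 g 0.0 q [-0.85 -0.19  1.86  0.    1.47  0.72]
[70.5 93.5 19.9] [ 444. -234.   27.]
[ 76.5 161.5  18.8] [ 362. -241.   27.]
stand diff [147  46  13   3  35]
stand diff [ 32  60  15  21 201]
stand diff [131 136  17   8  48]
catch px [41. 70.]
```

```bash
python3 -c "
from station import manip
print(manip.finish_job())"
```

```text
the job is handed in; nothing more can be done
None
```

The job is handed in: the block is home on both stops, both jammed balls (ports 1 and 2; port 3 was empty) are lowered into the pan, and the drift is back in its holder. The hand-in call returned no verdict.

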